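Swing the kit tray to the hatch stop and lock it

ROBOT

A 7-joint arm with a two-finger parallel gripper is mounted at the origin on the work surface. World frame = base frame: x ahead of the robot, y to its left, z up, the work surface at z = 0. Lengths are in m, angles in rad, forces in N, time in s.
With the tool pointing down it reaches from about 0.35 to 0.9 m from the base axis. Payload 8.1 kg.
Tool frame: the origin (TCP) lies at the very end of the fingers, on their centre line; the grasp point (between the pads) lies 19 mm behind it (grip_point_offset is the distance from the TCP to the grasp point, in m); z points along the fingers, y is the direction in which the jaws open and shut (so a half turn about z gives the same grasp; the last joint's range is limited). The gripper opens to 85 mm and grips with 20 to 120 N. Pads are 22 mm wide; open, the fingers measure 114 mm over their backs; the gripper's body (76 mm by 85 mm) begins 54 mm behind the grasp point. The pads swing forward as they close: fully open they stand 13 mm farther back than shut.
Start: joints at [1.137, 0.434, 0.025, 1.573, -0.012, 1.134, -0.075], TCP at [0.203, -0.591, 0.231] pointing down, gripper open.
Joint ranges: [-2.62, 2.62], [-0.44, 2.09], [-1.27, 1.32], [0.08, 2.57], [-1.32, 4.46], [0.12, 2], [-2.74, 2.74]. Speed limits (rad/s): [2.22, 2.22, 3.01, 3.01, 3.14, 3.14, 3.14].

INTERFACE

Orientations are given as a rotation vector (axis times angle).
In Python, from plant import get_state, get_image, sign_off, cut_out, spot_point, grip_point_offset gives the robot as it stands.
- The arm moves only by the shell command python3 -m handwheel 'ROWS'. ROWS is JSON, a list of rows, each an object of numbers: "dx", "dy", "dz": the shift along the world's x, y, z in cm; "rx", "ry", "rz": the turn, a rotation vector about the world's x, y, z in rad; "jaw": the finger opening in cm, from 0 to 8.54. A call has 1 to 5 rows; each row shifts and turns the commanded pose from where the row before left it; what a row does not reach is not made up. A row lasts 1/12 s, in which the tool goes at most 41.7 mm and 7.16 degrees, less where a joint would pass 70% of its speed; a pose out of reach is approached as far as the arm can. A call is refused whole if a number of a shift passes 4.17 or a number of a turn 0.125, either way. A call with a gripper value outside its range is refused whole. The fingers move at their own pace and stop on an object; the grip force is fixed at half the most. Time passes only in rows, so rows that do not move let the fingers close. It gives the time, the measured TCP pose, the force and the opening at its end, in the units of the state.
- get_state(): the state, without advancing time (a new reading comes with each control period).
- get_image(name): name is "scene" or "top" or "wrist"; returns a dict with "img" (400x640x3 uint8, red, green, blue), "K" (3x3 intrinsics, pixels), "position" and "orientation" of the camera in the world; the wrist camera has in their place "mount" (4x4, takes a point from camera to tool coordinates, whose origin is the TCP and whose axes are the flange's). Camera axes: x right, y up, looking along -z (the intrinsics and any distortion apply to the point x, -y, -z); pixel columns grow to the right and rows downward; lengths in m; the calibration is good to about 2 mm. A picture is of the moment at which its call begins: read the wrist's pose just before it. There is no depth.
- sign_off(): hands the job in, once; it reports no verdict.
Trained networks look in the newest picture that a camera, given by its name, has taken for a name from the list of things; names that differ only in an ending like _2 or _b are one class to them, and where a whole thing is asked for, a point or a joint stands for the part that bears it (a point fixed in the world has none). Each returns a list of dicts, best first, with "p" (0 to 1); they miss things now and then, are a little off and sometimes report something else, mostly with a low value. They report only what shows in the picture. A call takes as long as a camera call. They do not tell look-alikes from the thing itself.
- cut_out(label, camera): "pixels" (400x640 bool, what is visible of it).
- spot_point(label, camera): "at" ([x, y, z] in m, in the coordinates of the camera as it stood for that picture, good to about 4 mm: a listed point, or the origin of a listed thing).
The state is a dict: "time_s": time; "qpos": joint angles; "qvel": joint speeds; "tau": joint torques, N m; "tcp_pos": TCP position; "ee_rot": TCP orientation; "wrist_force": force on the tool from outside, world axes, zero at the start; "ft_torque": the same for the moment, N m; "finger_gap": opening from 0.0 (shut) to 1.0 (fully open).
Only numpy, scipy, OpenCV 4.12 (cv2) and the standard library are available. Lean on these libraries where they do the work, as an engineer would, in place of code of your own. Each camera call takes 0.05 s, during which the arm holds its last target.

TASK

The blue kit tray turns on the bolt at one corner. Push near its free end to swing it round until it bears on the orange stop, and press it there with about 10 N for a second without forcing it. Then take the red-knobbed locking pin from its grey holder and set it fully down through the slotted eye at the tray's free end into the hole in the deck, leaving the other items on the table alone.

Things in the scene. Friction and masses are not known exactly. Their poses are not given: they have to be found in the camera images.
- swing_base: Fixed white deck 300 x 310 x 20 mm on the table. Origin: on the pivot bolt's axis at table height. +x runs from the bolt towards the lock hole; the tray is home when its x axis lies along this one. Deck spans x -35..265, y -145..165 mm. Bolt 12 mm thick; its 26 mm head, top 39 mm above the table, keeps the tray from lifting off.
- kit_tray: Loose blue tray (0.25-0.5 kg, contents fixed) flat on the deck, corner eye round the pivot bolt. Origin: centre of that eye, at the deck's top (20 mm above table), where its four 2 mm glide feet stand. +x runs along the tray. Box: x 19..185, y -100..+20 mm, 48 mm high. Starts turned 0.4-0.75 rad counter-clockwise (from above) from home. Slides with about 1-5 N and stays where left; free play on the bolt 1 mm.
- push_spot (a point): A point on the tray's flat outer side face (tray y = +20 mm) near the free end: tray x = 160 mm, 20 mm above the deck. Pushing here square to the face, towards tray -y, swings the tray clockwise to the stop. Axes as the tray.
- stop: Fixed bracket 32 mm wide, 45 high, with an orange 18 mm pad, 28 mm above the deck, that meets the tray's far side. Origin: deck top, base x 165, y -100 mm, below the pad's face at mid setting; axes as swing_base. The pad's screw is set anew each time, up to 10 mm either way along y, not measured: the tray meets it up to 0.07 rad before or past exact home. It does not give: feel for it.
- tray_eye (a point): Centre of the tray's locking eye, a slotted through hole 18 mm along tray x, 42 mm along tray y, at its upper edge: tray x 210, y -20 mm, 8 mm above the deck. It is in a flat ear 50 x 58 x 6 mm (tray x 185..235, y -49..+9 mm) beyond the end wall.
- bush (a point): Centre of the lock hole at the deck's top (20 mm above table), brass-ringed, 14.5 mm wide, through the 20 mm deck, at base x 210, y -20 mm. Hidden under the tray's ear when the tray is near home. With the tray on its stop the eye lies over this hole within 14 mm along the slot: aim the pin at this hole, not at the eye's centre.
- pin_knob (a point): Centre of the locking pin's red knob, an upright cylinder 22 mm wide, 40 mm high. Below it a 4 mm collar 30 mm wide and a 12 mm shaft 24 mm long, nose tapered to 6 mm; tip 48 mm under this point. 60 g, z = pin axis. In its holder this point is 54 mm above the table, fully down in the deck 52 mm. At the deck grip it across the tray (fingers apart along tray y): the end wall is 25 mm from the axis.
- pin_holder: Fixed grey block 50 x 50 x 30 mm with a hole in which the locking pin stands upright at the start. Origin: centre of its underside on the table.
- lock_pin: The locking pin, origin at its tip (see point pin_knob).
- bottle: Bystander: white bottle 64 mm wide, 150 mm high; origin under its centre.
- vial: Bystander: small amber jar 34 mm wide, 55 mm high; origin under its centre.
- carton: Bystander: white carton with orange band, 70 x 110 x 60 mm; origin under its centre.
- blue_bin: Bystander: open blue bin 100 x 150 x 60 mm; origin under its centre.
There are look-alikes about, which are no part of the job. There is more than one size of the lock_pin; the job needs the middle-sized.

How it is judged:
On the way, in this order (a step that is already met when the one before it is completed fails the run):
1. the tray, lying flat and swung home (within 0.085 rad), is pressed on the stop with 3 N or more for 0.4 s, the pin not yet in (angle between the x axis of kit_tray and the x axis of swing_base, either way round below 0.085 rad and horizontal distance between kit_tray and swing_base below 0.004 m and angle between kit_tray's own z axis and vertical below 0.03 rad and contact force between kit_tray and stop above 3 N), for 0.4 s.
2. the locking pin is fully down through the tray's eye in the deck's lock hole (horizontal distance between pin_knob and bush below 0.004 m and z of pin_knob in the frame of swing_base below 0.057 m and angle between pin_knob's own z axis and vertical below 0.15 rad and angle between the x axis of kit_tray and the x axis of swing_base, either way round below 0.085 rad and horizontal distance between kit_tray and swing_base below 0.004 m and angle between kit_tray's own z axis and vertical below 0.03 rad), for 0.2 s.
At the end, for the whole second after the job is handed in: The tray lies flat on its pivot bolt, its heading within 0.085 rad of home; the locking pin stands in the deck's lock hole through the tray's eye, fully down (within 5 mm), within 4 mm of the hole's centre and within 0.15 rad of upright; both at rest, pin released (all of step 2 and linear speed of each of kit_tray, lock_pin below 0.01 m/s and contact force between the fingers and lock_pin below 0.1 N); the robot touches nothing.
It fails at once if the tray is forced onto the stop (over 20 N) (contact force between kit_tray and stop above 20 N).
It fails at once if the tray is knocked or pushed with over 35 N (contact force between any of the fingers, the arm and kit_tray above 35 N).
It fails at once if the pin is jammed down with over 25 N (contact force between lock_pin and kit_tray above 25 N or contact force between lock_pin and swing_base above 25 N).
It fails at once if a bystander is disturbed (moved over 15 mm) (distance of any of bottle, vial, carton, blue_bin from where it was at the start of the episode above 0.015 m).
It also fails if it takes over 72 s, if anything falls off the work surface, if the arm or the gripper's body presses on something with over 40 N, if the wrist force passes 120 N, or if a joint passes its speed limit or range.

## Working session

There is one attempt and no reset: what is moved stays moved. The work goes in short steps, Python scripts to look and compute and a shell command to move; the robot and the scene stay as the last step left them, time stands still between calls to the robot, and variables do not carry over. Pictures are saved under pics/ and viewed, and the job is handed in when it is done.

```bash
ls; mkdir -p pics; python3 - <<'E'
from plant import *
import cv2,json
s=get_state(); print({k:(v if not hasattr(v,'round') else v) for k,v in s.items()}); print(grip_point_offset)
for n in ['scene','top','wrist']:
    d=get_image(n); cv2.imwrite(f'pics/{n}0.png',d['img'][:,:,::-1]); print(n,[ (k,d[k]) for k in d if k!='img'])
E
```

```text
pics
{'time_s': 0.0, 'qpos': array([ 1.13740783,  0.43520661,  0.02495214,  1.57410527, -0.01159439,
        1.13397691, -0.07512354]), 'qvel': array([ 6.05938399e-05, -7.21769308e-04,  1.15112885e-03,  5.65858967e-05,
       -1.66764621e-03, -1.27398562e-03, -2.91883025e-05]), 'tau': array([ 5.99694667e-04, -6.70465279e+01,  1.02547813e+00, -3.16210663e+01,
        1.56036112e-02,  1.24855275e-02, -2.12012748e-05]), 'tcp_pos': array([ 0.20278605, -0.59065657,  0.23053273]), 'ee_rot': array([-3.09725848e+00, -5.16876647e-01,  6.11824395e-04]), 'wrist_force': array([-0.45165006,  0.10423828,  0.19252159]), 'ft_torque': array([0.05083209, 0.03353531, 0.00705065]), 'finger_gap': 0.9979997619231749}
0.0187
scene [('K', array([[437.74010238,   0.        , 309.56472152],
       [  0.        , 437.74010238, 199.56511866],
       [  0.        ,   0.        ,   1.        ]])), ('position', array([1.04281665, 0.55126628, 0.72747282])), ('orientation', array([0.38905403, 1.02366453, 2.23864215]))]
top [('K', array([[441.07837993,   0.        , 318.02399288],
       [  0.        , 441.07837993, 205.22638678],
       [  0.        ,   0.        ,   1.        ]])), ('position', array([0.32773968, 0.0115088 , 1.17806125])), ('orientation', array([ 0.16587098, -0.17524809, -1.62243189]))]
wrist [('K', array([[315.63946311,   0.        , 323.15444257],
       [  0.        , 315.63946311, 199.4480293 ],
       [  0.        ,   0.        ,   1.        ]])), ('mount', array([[ 2.62470912e-05,  9.44563732e-01,  3.28328121e-01,
         8.57530430e-02],
       [ 9.99999764e-01, -2.50317758e-04,  6.40194907e-04,
         1.02957304e-03],
       [ 6.86891250e-04,  3.28328026e-01, -9.44563516e-01,
        -1.42511343e-01],
       [ 0.00000000e+00,  0.00000000e+00,  0.00000000e+00,
         1.00000000e+00]]))]
```

View pics/scene0.png

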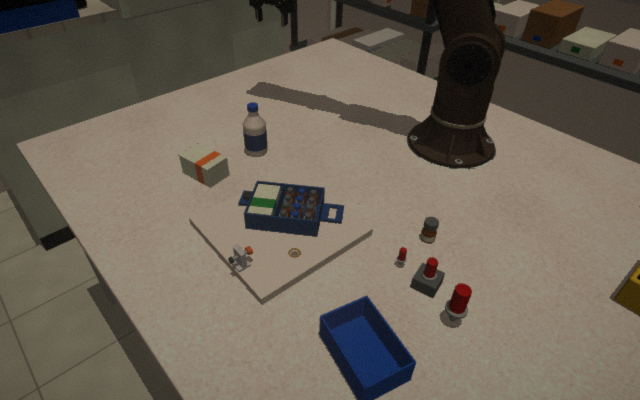

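View pics/top0.png

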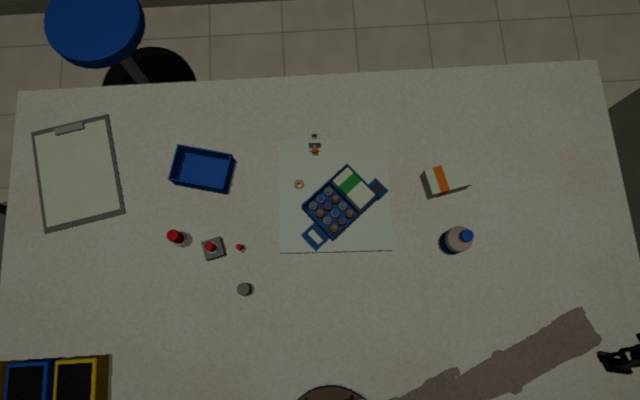

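View pics/wrist0.png

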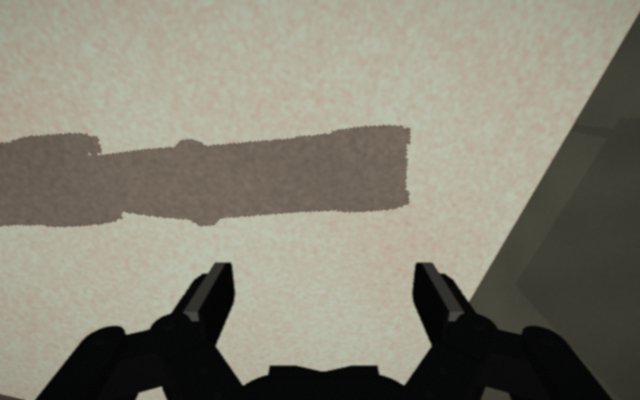

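```bash
cat > h.py <<'E'
import numpy as np, cv2
from plant import *
from scipy.spatial.transform import Rotation as R
def cam(n):
    s=get_state()
    d=get_image(n)
    if n=='wrist':
        T=np.eye(4);T[:3,:3]=R.from_rotvec(s['ee_rot']).as_matrix();T[:3,3]=s['tcp_pos']
        C=T@d['mount']
    else:
        C=np.eye(4);C[:3,:3]=R.from_rotvec(d['orientation']).as_matrix();C[:3,3]=d['position']
    return d['img'],d['K'],C
def w(C,p): return (C@np.r_[p,1])[:3]
def proj(K,C,P):
    p=np.linalg.inv(C)@np.r_[P,1]; return K[0,0]*p[0]/-p[2]+K[0,2], K[1,1]*-p[1]/-p[2]+K[1,2]
def ray(K,C,u,v,z):
    d=C[:3,:3]@np.array([(u-K[0,2])/K[0,0],-(v-K[1,2])/K[1,1],-1]); o=C[:3,3]
    return o+d*(z-o[2])/d[2]
E
python3 - <<'E'
from h import *
np.set_printoptions(precision=4,suppress=True)
for n in ['scene','top']:
    im,K,C=cam(n)
    for l in ['swing_base','kit_tray','push_spot','stop','tray_eye','bush','pin_knob','pin_holder','lock_pin','bottle','vial','carton','blue_bin']:
        r=spot_point(l,n)
        print(n,l,[(round(x['p'],2),w(C,x['at']),np.round(proj(K,C,w(C,x['at'])))) for x in r[:4]])
E
```

```text
scene swing_base [(0.82, array([ 0.6191, -0.1609, -0.003 ]), array([248., 208.]))]
scene kit_tray [(0.79, array([ 0.6151, -0.1671,  0.0223]), array([247., 198.]))]
scene push_spot [(0.89, array([ 0.5011, -0.0538,  0.0401]), array([312., 195.])), (0.5, array([0.4825, 0.281 , 0.0527]), array([430., 269.]))]
scene stop [(0.8, array([ 0.7236, -0.0002,  0.0196]), array([251., 259.]))]
scene tray_eye [(0.61, array([0.4948, 0.0106, 0.027 ]), array([332., 212.]))]
scene bush [(0.81, array([0.6445, 0.0498, 0.0189]), array([294., 254.]))]
scene pin_knob [(0.69, array([0.4853, 0.283 , 0.0539]), array([430., 269.])), (0.56, array([0.4802, 0.2112, 0.0339]), array([403., 255.])), (0.55, array([0.5164, 0.3673, 0.0683]), array([459., 300.]))]
scene pin_holder [(0.71, array([0.482 , 0.2796, 0.004 ]), array([426., 283.]))]
scene lock_pin [(0.87, array([0.5128, 0.3672, 0.0026]), array([452., 320.])), (0.56, array([ 0.4791,  0.209 , -0.0001]), array([400., 264.]))]
scene bottle [(0.68, array([ 0.4566, -0.3485,  0.0038]), array([257., 149.]))]
scene vial [(0.93, array([0.3751, 0.1972, 0.0013]), array([42
[... 918 characters left out ...]
2, array([ 0.4787,  0.2791, -0.0046]), array([215., 250.]))]
top lock_pin [(0.59, array([ 0.5126,  0.3622, -0.0013]), array([184., 239.])), (0.57, array([0.4814, 0.2786, 0.0033]), array([215., 249.])), (0.51, array([0.4806, 0.2076, 0.0004]), array([242., 248.]))]
top bottle [(0.65, array([ 0.4622, -0.3522,  0.0028]), array([451., 242.]))]
top vial [(0.55, array([ 0.373 ,  0.201 , -0.0024]), array([245., 289.]))]
top carton [(0.8, array([ 0.6284, -0.3497, -0.0023]), array([442., 183.]))]
top blue_bin [(0.94, array([ 0.6971,  0.305 , -0.0011]), array([205., 172.])), (0.63, array([ 0.7211, -0.0029,  0.0223]), array([315., 155.])), (0.18, array([ 0.4972, -0.0542,  0.0425]), array([340., 234.]))]
```

The scene and top views agree. The bolt is at about (0.616, -0.164), the base yaw is about 88°, and the tray is turned about 0.73 rad. The middle pin stands in the grey holder at (0.481, 0.280), between the small and large look-alikes. I'll start by moving towards the push side.

```bash

python3 -m handwheel '[{"dx":1.6,"dy":3.2,"rz":0.12,"jaw":0},{"dx":1.6,"dy":3.2,"rz":0.12,"jaw":0},{"dx":1.6,"dy":3.2,"rz":0.12,"jaw":0},{"dx":1.6,"dy":3.2,"rz":0.12,"jaw":0},{"dx":1.6,"dy":3.2,"rz":0.12,"jaw":0}]'
python3 -m handwheel '[{"dx":1.6,"dy":3.2,"rz":0.12,"jaw":0},{"dx":1.6,"dy":3.2,"rz":0.12,"jaw":0},{"dx":1.6,"dy":3.2,"rz":0.12,"jaw":0},{"dx":1.6,"dy":3.2,"rz":0.12,"jaw":0},{"dx":1.6,"dy":3.2,"rz":0.12,"jaw":0}]'
python3 -m handwheel '[{"dx":1.6,"dy":3.2,"rz":0.12,"jaw":0},{"dx":1.6,"dy":3.2,"rz":0.12,"jaw":0},{"dx":1.6,"dy":3.2,"rz":0.12,"jaw":0},{"dx":1.6,"dy":3.2,"rz":0.12,"jaw":0},{"dx":1.6,"dy":3.2,"rz":0.12,"jaw":0}]'
python3 - <<'E'
from h import *
np.set_printoptions(precision=4,suppress=True)
s=get_state();print(s['time_s'],s['tcp_pos'],s['ee_rot'],s['wrist_force'],s['qpos'])
M=R.from_rotvec(s['ee_rot']).as_matrix();print('y ang',np.degrees(np.arctan2(M[1,1],M[0,1])))
im,K,C=cam('wrist'); cv2.imwrite('pics/w1.png',im[:,:,::-1])
for l in ['swing_base','kit_tray','push_spot','stop','tray_eye','bush','pin_knob','pin_holder']:
    print(l,[(round(x['p'],2),w(C,x['at']),np.round(proj(K,C,w(C,x['at'])))) for x in spot_point(l,'wrist')[:4]])
E
```

```text
1.55 [ 0.203  -0.5911  0.2313] [3.0987 0.5171 0.    ] [-0.1901 -0.0788  0.6785] [ 1.1374  0.4345  0.025   1.5732 -0.0116  1.134  -0.0751]
y ang -71.05309448463508
swing_base []
kit_tray []
push_spot []
stop []
tray_eye []
bush []
pin_knob []
pin_holder []validation failed for argument at $[0]...
validation failed for argument at $[0]...
validation failed for argument at $[0]...
```

```bash

python3 -m handwheel '[{"dx":1.6,"dy":3.2,"dz":0.0,"rx":0.0,"ry":0.0,"rz":0.12,"jaw":0.0}]'; python3 -m handwheel --help | head -30
```

```text
time_s: 2.08
tcp_pos: [0.2145, -0.5638, 0.2309]
ee_rot: [3.063, 0.687, -0.005]
wrist_force: [-1.0, -0.5, 1.4]
finger_gap: 0.887invalid input: not JSON, or not a number
```

```bash

python3 -m handwheel '[{"dx":1.6,"dy":3.2,"dz":0,"rx":0,"ry":0,"rz":0.12,"jaw":0},{"dx":1.6,"dy":3.2,"dz":0,"rx":0,"ry":0,"rz":0.12,"jaw":0},{"dx":1.6,"dy":3.2,"dz":0,"rx":0,"ry":0,"rz":0.12,"jaw":0},{"dx":1.6,"dy":3.2,"dz":0,"rx":0,"ry":0,"rz":0.12,"jaw":0},{"dx":1.6,"dy":3.2,"dz":0,"rx":0,"ry":0,"rz":0.12,"jaw":0}]'
python3 -m handwheel '[{"dx":1.6,"dy":3.2,"dz":0,"rx":0,"ry":0,"rz":0.12,"jaw":0},{"dx":1.6,"dy":3.2,"dz":0,"rx":0,"ry":0,"rz":0.12,"jaw":0},{"dx":1.6,"dy":3.2,"dz":0,"rx":0,"ry":0,"rz":0.12,"jaw":0},{"dx":1.6,"dy":3.2,"dz":0,"rx":0,"ry":0,"rz":0.12,"jaw":0},{"dx":1.6,"dy":3.2,"dz":0,"rx":0,"ry":0,"rz":0.12,"jaw":0}]'
python3 -m handwheel '[{"dx":1.6,"dy":3.2,"dz":0,"rx":0,"ry":0,"rz":0.12,"jaw":0},{"dx":1.6,"dy":3.2,"dz":0,"rx":0,"ry":0,"rz":0.12,"jaw":0},{"dx":1.6,"dy":3.2,"dz":0,"rx":0,"ry":0,"rz":0.12,"jaw":0},{"dx":1.6,"dy":3.2,"dz":0,"rx":0,"ry":0,"rz":0.12,"jaw":0}]'
cat > st.py <<'E'
from h import *
np.set_printoptions(precision=4,suppress=True)
def st():
    s=get_state();print(s['time_s'],s['tcp_pos'],'rot',s['ee_rot'],'F',s['wrist_force'],'gap',s['finger_gap'])
    M=R.from_rotvec(s['ee_rot']).as_matrix();print('y ang',np.degrees(np.arctan2(M[1,1],M[0,1])),'z',M[:,2],'q',s['qpos'])
def look(n,f,ls=()):
    im,K,C=cam(n); cv2.imwrite(f'pics/{f}.png',im[:,:,::-1])
    for l in ls:
        print(l,[(round(x['p'],2),w(C,x['at']),np.round(proj(K,C,w(C,x['at'])))) for x in spot_point(l,n)[:4]])
    return im,K,C
if __name__=='__main__': st()
E
python3 - <<'E'
from st import *
st(); look('wrist','w1',['swing_base','kit_tray','push_spot','stop','tray_eye','bush'])
E
```

```text
time_s: 2.5
tcp_pos: [0.2995, -0.3976, 0.2315]
ee_rot: [2.713, 1.583, -0.0]
wrist_force: [0.5, 0.3, -0.3]
finger_gap: 0.141
time_s: 2.92
tcp_pos: [0.3795, -0.2376, 0.2316]
ee_rot: [2.124, 2.314, -0.0]
wrist_force: [0.9, -0.5, -0.9]
finger_gap: 0.003
time_s: 3.25
tcp_pos: [0.4435, -0.1096, 0.2317]
ee_rot: [1.513, 2.752, -0.0]
wrist_force: [1.3, -0.2, -0.5]
finger_gap: -0.002
3.25 [ 0.4435 -0.1096  0.2317] rot [ 1.513   2.7522 -0.    ] F [ 1.327  -0.2151 -0.5147] gap -0.0020400725814297047
y ang 32.40091944614185 z [ 0.0008 -0.0005 -1.    ] q [ 0.6234  0.2159 -0.5822  1.9267  0.1378  1.0371  0.547 ]
swing_base [(0.85, array([ 0.6182, -0.1583, -0.0014]), array([412., 261.]))]
kit_tray [(0.75, array([ 0.6185, -0.1641,  0.0184]), array([414., 272.]))]
push_spot [(0.69, array([ 0.5018, -0.0527,  0.038 ]), array([397., 156.]))]
stop [(0.58, array([ 0.7239, -0.0039,  0.0152]), array([562., 215.]))]
tray_eye [(0.89, array([0.5036, 0.0106, 0.0259]), array([431., 104.]))]
bush [(0.97, array([0.6457, 0.0456, 0.0164]), array([546., 147.])), (0.28, array([ 0.4608, -0.3487, -0.0002]), array([243., 309.]))]
```

View pics/w1.png

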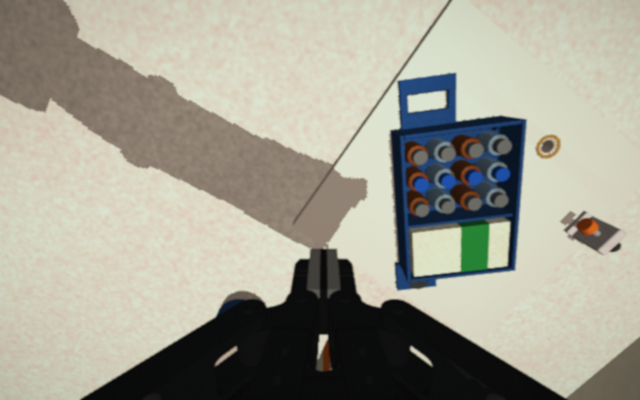

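The wrist picture agrees with the other views: brass ring at (547,147), tray eye at (428,101), stop pad at (588,227), and clear deck beside the push face. I'll measure the bush precisely while it is still visible.

```bash

python3 - <<'E'
from st import *
for n in ['wrist','top','scene']:
    im,K,C=cam(n)
    g={'wrist':(547,147),'top':(299,184),'scene':(294,253)}[n]
    h=24 if n=='wrist' else 10
    hsv=cv2.cvtColor(im,cv2.COLOR_RGB2HSV)
    x0,y0=g[0]-h,g[1]-h
    p=hsv[y0:y0+2*h,x0:x0+2*h]
    m=(p[:,:,1]>np.median(p[:,:,1])+40)
    e=np.argwhere(m)[:,::-1]
    (c,ax,an)=cv2.minAreaRect(e.astype(np.float32)); 
    u,v=c[0]+x0,c[1]+y0
    print(n,len(e),u,v,ax,ray(K,C,u,v,0.02), 'mean',e.mean(0)+[x0,y0])
    cv2.imwrite(f'pics/b_{n}.png',cv2.resize(im[y0:y0+2*h,x0:x0+2*h,::-1],None,fx=8,fy=8,interpolation=0))
E
```

```text
wrist 461 542.9999961853027 146.49999618530273 (39.99999237060547, 46.99999237060547) [0.6392 0.0382 0.02  ] mean [539.0889 142.9978]
top 43 298.5 184.0 (8.0, 9.0) [0.6429 0.0466 0.02  ] mean [298.7442 184.0465]
scene 51 294.0 252.5 (9.192387580871582, 10.60660171508789) [0.6422 0.0458 0.02  ] mean [294.1765 252.2549]
```

```bash

python3 - <<'E'
from st import *
im,K,C=cam('wrist')
hsv=cv2.cvtColor(im,cv2.COLOR_RGB2HSV)
p=hsv[130:165,530:565]; m=((p[:,:,0]<25)&(p[:,:,1]>90)&(p[:,:,2]>60)).astype(np.uint8)
n,lab,stt,cen=cv2.connectedComponentsWithStats(m); print(stt,cen)
e=np.argwhere(m)[:,::-1].astype(np.float32); c=cv2.fitEllipse(cv2.convexHull(e)); print(c)
u,v=c[0][0]+530,c[0][1]+130; print(u,v,ray(K,C,u,v,.02))
cv2.imwrite('pics/b2.png',cv2.resize(im[120:175,520:575,::-1],None,fx=8,fy=8,interpolation=0))
st()
E
```

```text
[[   0    0   35   35 1033]
 [   9    2   24   23  192]] [[16.2865 17.7628]
 [20.8385 12.8958]]
((20.912086486816406, 13.039820671081543), (20.61659049987793, 25.928585052490234), 49.986778259277344)
550.9120864868164 143.03982067108154 [0.6442 0.0461 0.02  ]
3.8 [ 0.4426 -0.112   0.2313] rot [-1.5238 -2.7473  0.0004] F [-0.3024  0.1816  0.4175] gap 0.003204804619180245
y ang 31.9682720947376 z [-0.0001 -0.0002 -1.    ] q [ 0.6265  0.2161 -0.5795  1.9272  0.1371  1.037   0.5456]
```

View pics/b2.png

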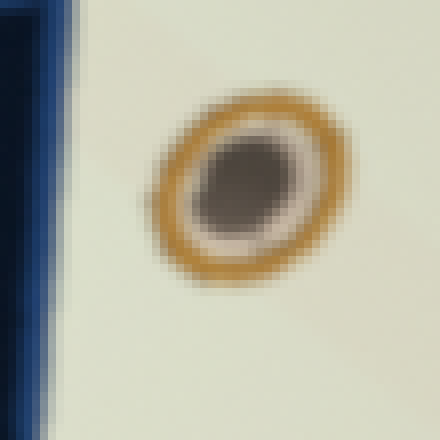

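```bash

python3 -m handwheel '[{"dx":0.3,"dy":0.5,"dz":-4,"rx":0,"ry":0,"rz":0.07,"jaw":0},{"dx":0.3,"dy":0.5,"dz":-4,"rx":0,"ry":0,"rz":0.07,"jaw":0},{"dx":0.4,"dy":0.5,"dz":-4,"rx":0,"ry":0,"rz":0,"jaw":0},{"dx":0.4,"dy":0.5,"dz":-4,"rx":0,"ry":0,"rz":0,"jaw":0},{"dx":0.4,"dy":0.6,"dz":-3.7,"rx":0,"ry":0,"rz":0,"jaw":0}]'
python3 -m handwheel '[{"dx":0.8,"dy":0.6,"dz":0,"rx":0,"ry":0,"rz":0,"jaw":0},{"dx":0.4,"dy":0.3,"dz":0,"rx":0,"ry":0,"rz":0,"jaw":0},{"dx":0,"dy":0,"dz":0,"rx":0,"ry":0,"rz":0,"jaw":0}]'
python3 - <<'E'
from st import *
st(); look('wrist','w2',['push_spot','kit_tray'])
E
```

```text
time_s: 4.22
tcp_pos: [0.4607, -0.0856, 0.0324]
ee_rot: [-1.328, -2.847, -0.0]
wrist_force: [0.8, -0.4, 0.0]
finger_gap: -0.0
time_s: 4.47
tcp_pos: [0.4754, -0.0752, 0.0361]
ee_rot: [1.323, 2.847, 0.003]
wrist_force: [0.6, 0.6, 1.2]
finger_gap: -0.008
4.4667 [ 0.4754 -0.0752  0.0361] rot [1.3226 2.847  0.0027] F [0.6291 0.577  1.2423] gap -0.007801590479400583
y ang 40.16426657700309 z [ 0.0029  0.0005 -1.    ] q [ 0.4122  0.5258 -0.4826  2.0897  0.4145  0.6152  0.3434]
push_spot [(0.85, array([ 0.5006, -0.0496,  0.0376]), array([392., 258.]))]
kit_tray []
```

View pics/w2.png

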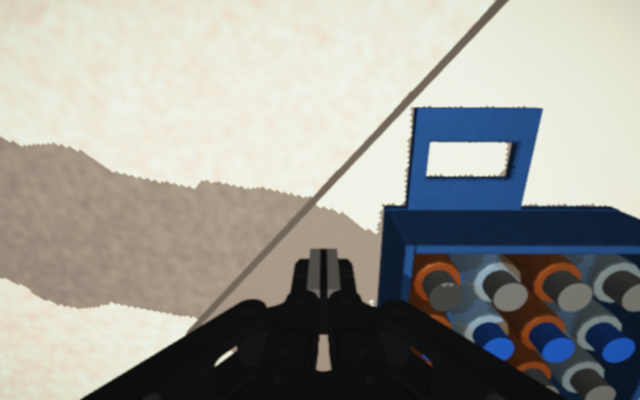

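The closed fingers are about 20 mm clear of the face, level with the push spot at (392,258). The next move makes gentle contact and starts the arc.

```bash

python3 -m handwheel '[{"dx":0.38,"dy":0.32,"dz":0,"rx":0,"ry":0,"rz":0,"jaw":0},{"dx":0.38,"dy":0.32,"dz":0,"rx":0,"ry":0,"rz":0,"jaw":0},{"dx":0.38,"dy":0.32,"dz":0,"rx":0,"ry":0,"rz":0,"jaw":0},{"dx":0.15,"dy":0.13,"dz":0,"rx":0,"ry":0,"rz":0,"jaw":0},{"dx":0.15,"dy":0.13,"dz":0,"rx":0,"ry":0,"rz":0,"jaw":0}]'
python3 -m handwheel '[{"dx":0.34,"dy":0.37,"dz":0,"rx":0,"ry":0,"rz":-0.03,"jaw":0},{"dx":0.34,"dy":0.37,"dz":0,"rx":0,"ry":0,"rz":-0.03,"jaw":0},{"dx":0.34,"dy":0.37,"dz":0,"rx":0,"ry":0,"rz":-0.03,"jaw":0},{"dx":0.34,"dy":0.37,"dz":0,"rx":0,"ry":0,"rz":-0.03,"jaw":0},{"dx":0.34,"dy":0.37,"dz":0,"rx":0,"ry":0,"rz":-0.03,"jaw":0}]'
python3 st.py
```

```text
time_s: 5.03
tcp_pos: [0.4878, -0.0636, 0.0345]
ee_rot: [1.324, 2.848, 0.0]
wrist_force: [0.4, -0.2, 0.2]
finger_gap: -0.004
time_s: 5.45
tcp_pos: [0.5034, -0.0458, 0.034]
ee_rot: [-1.537, -2.738, 0.003]
wrist_force: [-3.3, -1.7, 2.8]
finger_gap: 0.002
5.45 [ 0.5034 -0.0458  0.034 ] rot [-1.5366 -2.7384  0.0028] F [-3.2752 -1.6833  2.8281] gap 0.0019851678152623844
y ang 31.405448323414724 z [-0.0022 -0.0008 -1.    ] q [ 0.3085  0.5503 -0.4354  2.0321  0.3799  0.6392  0.1686]
```

```bash

python3 -m handwheel '[{"dx":0.39,"dy":0.31,"dz":0,"rx":0,"ry":0,"rz":-0.03,"jaw":0},{"dx":0.39,"dy":0.31,"dz":0,"rx":0,"ry":0,"rz":-0.03,"jaw":0},{"dx":0.39,"dy":0.31,"dz":0,"rx":0,"ry":0,"rz":-0.03,"jaw":0},{"dx":0.39,"dy":0.31,"dz":0,"rx":0,"ry":0,"rz":-0.03,"jaw":0},{"dx":0.39,"dy":0.31,"dz":0,"rx":0,"ry":0,"rz":-0.03,"jaw":0}]'
python3 -m handwheel '[{"dx":0.43,"dy":0.25,"dz":0,"rx":0,"ry":0,"rz":-0.03,"jaw":0},{"dx":0.43,"dy":0.25,"dz":0,"rx":0,"ry":0,"rz":-0.03,"jaw":0},{"dx":0.43,"dy":0.25,"dz":0,"rx":0,"ry":0,"rz":-0.03,"jaw":0},{"dx":0.43,"dy":0.25,"dz":0,"rx":0,"ry":0,"rz":-0.03,"jaw":0},{"dx":0.43,"dy":0.25,"dz":0,"rx":0,"ry":0,"rz":-0.03,"jaw":0}]'
python3 - <<'E'
from st import *
st(); look('top','t3',['push_spot','kit_tray','tray_eye'])
E
```

```text
time_s: 5.87
tcp_pos: [0.5228, -0.03, 0.034]
ee_rot: [-1.737, -2.616, 0.003]
wrist_force: [-2.9, -0.9, 2.1]
finger_gap: 0.003
time_s: 6.28
tcp_pos: [0.5444, -0.0173, 0.034]
ee_rot: [-1.928, -2.478, 0.003]
wrist_force: [-3.5, 0.5, 1.5]
finger_gap: 0.0
6.2833 [ 0.5444 -0.0173  0.034 ] rot [-1.9278 -2.4785  0.0027] F [-3.4845  0.4995  1.5087] gap 0.00026650220968573547
y ang 14.246269313443797 z [-0.0023 -0.0004 -1.    ] q [ 0.1872  0.5815 -0.3504  1.9416  0.3077  0.6726 -0.1047]
push_spot []
kit_tray [(0.75, array([ 0.6187, -0.1647,  0.0209]), array([377., 188.])), (0.35, array([0.4815, 0.2807, 0.0027]), array([214., 249.])), (0.33, array([ 0.4805,  0.2794, -0.0011]), array([215., 250.]))]
tray_eye [(0.93, array([0.5842, 0.0479, 0.0277]), array([299., 205.]))]
```

View pics/t3.png

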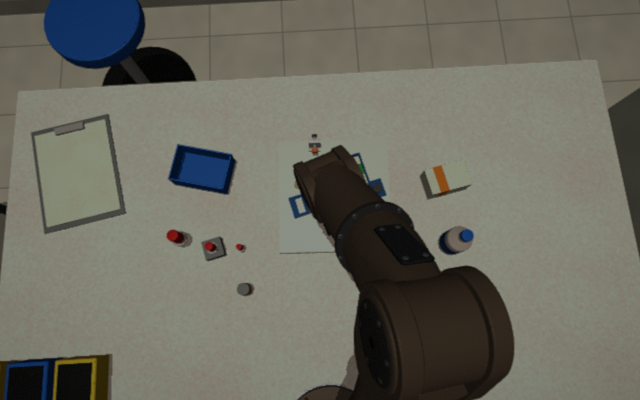

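```bash

python3 -m handwheel '[{"dx":0.46,"dy":0.18,"dz":0,"rx":0,"ry":0,"rz":-0.03,"jaw":0},{"dx":0.46,"dy":0.18,"dz":0,"rx":0,"ry":0,"rz":-0.03,"jaw":0},{"dx":0.46,"dy":0.18,"dz":0,"rx":0,"ry":0,"rz":-0.03,"jaw":0},{"dx":0.46,"dy":0.18,"dz":0,"rx":0,"ry":0,"rz":-0.03,"jaw":0},{"dx":0.3,"dy":0.12,"dz":0,"rx":0,"ry":0,"rz":-0.02,"jaw":0}]'
python3 -m handwheel '[{"dx":0.16,"dy":0.05,"dz":0,"rx":0,"ry":0,"rz":-0.01,"jaw":0},{"dx":0.16,"dy":0.05,"dz":0,"rx":0,"ry":0,"rz":-0.01,"jaw":0},{"dx":0.1,"dy":0.03,"dz":0,"rx":0,"ry":0,"rz":-0.006,"jaw":0}]'
python3 st.py
```

```text
time_s: 6.9
tcp_pos: [0.5676, -0.0087, 0.0343]
ee_rot: [2.099, 2.337, 0.001]
wrist_force: [-1.0, -0.1, -1.0]
finger_gap: 0.003
time_s: 7.15
tcp_pos: [0.5711, -0.0077, 0.0343]
ee_rot: [-2.127, -2.312, 0.0]
wrist_force: [-1.6, 0.4, 0.1]
finger_gap: 0.002
7.15 [ 0.5711 -0.0077  0.0343] rot [-2.127  -2.3119  0.0002] F [-1.6261  0.3622  0.1321] gap 0.002196070341908696
y ang 4.770648551939286 z [-0.0001 -0.     -1.    ] q [ 0.1346  0.6042 -0.3032  1.8802  0.2676  0.6967 -0.2414]
```

```bash

python3 -m handwheel '[{"dx":0.1,"dy":0.025,"dz":0,"rx":0,"ry":0,"rz":-0.006,"jaw":0},{"dx":0.1,"dy":0.025,"dz":0,"rx":0,"ry":0,"rz":-0.006,"jaw":0},{"dx":0.1,"dy":0.025,"dz":0,"rx":0,"ry":0,"rz":-0.006,"jaw":0}]'
python3 -m handwheel '[{"dx":0.1,"dy":0.025,"dz":0,"rx":0,"ry":0,"rz":-0.006,"jaw":0},{"dx":0.1,"dy":0.025,"dz":0,"rx":0,"ry":0,"rz":-0.006,"jaw":0},{"dx":0.1,"dy":0.025,"dz":0,"rx":0,"ry":0,"rz":-0.006,"jaw":0}]'
```

```text
time_s: 7.4
tcp_pos: [0.5739, -0.007, 0.0343]
ee_rot: [-2.147, -2.293, 0.0]
wrist_force: [-0.4, -0.5, -0.5]
finger_gap: 0.001
time_s: 7.65
tcp_pos: [0.5771, -0.0062, 0.0343]
ee_rot: [2.168, 2.273, 0.0]
wrist_force: [0.1, 0.3, -0.4]
finger_gap: 0.0
```

```bash

python3 -m handwheel '[{"dx":0.1,"dy":0.022,"dz":0,"rx":0,"ry":0,"rz":-0.006,"jaw":0},{"dx":0.1,"dy":0.022,"dz":0,"rx":0,"ry":0,"rz":-0.006,"jaw":0},{"dx":0.1,"dy":0.022,"dz":0,"rx":0,"ry":0,"rz":-0.006,"jaw":0}]'
python3 -m handwheel '[{"dx":0.1,"dy":0.02,"dz":0,"rx":0,"ry":0,"rz":-0.006,"jaw":0}]'
python3 - <<'E'
from st import *
look('wrist','w4',['push_spot','kit_tray','tray_eye'])
look('scene','s4',['push_spot','kit_tray','tray_eye','stop'])
E
```

```text
time_s: 7.9
tcp_pos: [0.5801, -0.0055, 0.0343]
ee_rot: [-2.189, -2.254, -0.0]
wrist_force: [-1.4, 0.5, -0.6]
finger_gap: 0.002
time_s: 7.98
tcp_pos: [0.5811, -0.0053, 0.0343]
ee_rot: [-2.195, -2.247, -0.0]
wrist_force: [-1.8, 0.4, -0.4]
finger_gap: 0.001
push_spot [(0.6, array([ 0.5987, -0.0027,  0.0396]), array([356., 265.]))]
kit_tray []
tray_eye []
push_spot []
kit_tray [(0.95, array([ 0.6135, -0.1641,  0.0186]), array([249., 200.]))]
tray_eye [(0.64, array([0.6313, 0.0489, 0.0278]), array([299., 248.]))]
stop [(0.81, array([ 0.7221, -0.0002,  0.0184]), array([252., 259.]))]
```

View pics/w4.png

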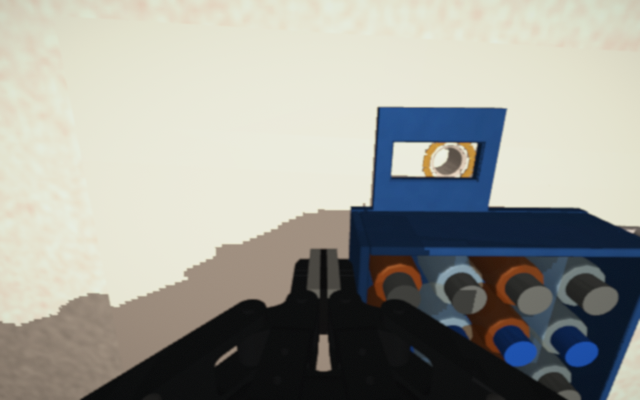

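View pics/s4.png

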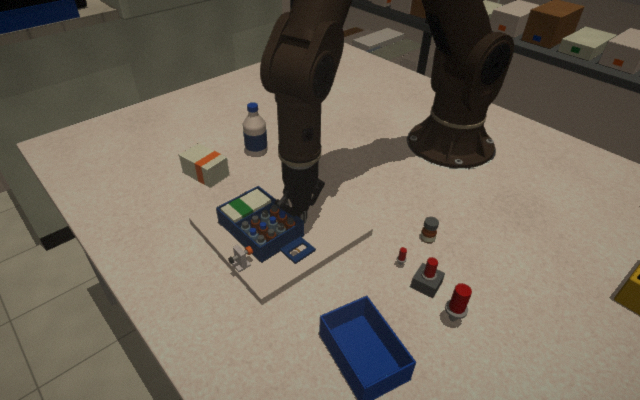

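The tray is nearly home. The eye shows the brass ring at its far end (wrist image 448,160), and the fingers are at the face. I'll continue in 1 mm steps and watch the force.

```bash

for i in 1 2; do :; done
python3 -m handwheel '[{"dx":0.1,"dy":0.02,"dz":0,"rx":0,"ry":0,"rz":-0.006,"jaw":0},{"dx":0.1,"dy":0.02,"dz":0,"rx":0,"ry":0,"rz":-0.006,"jaw":0}]'
```

```text
time_s: 8.6
tcp_pos: [0.5825, -0.0051, 0.0343]
ee_rot: [-2.209, -2.233, 0.001]
wrist_force: [-2.7, 0.7, 1.6]
finger_gap: 0.002
```

```bash

python3 -m handwheel '[{"dx":0.1,"dy":0.02,"dz":0,"rx":0,"ry":0,"rz":-0.006,"jaw":0},{"dx":0,"dy":0,"dz":0,"rx":0,"ry":0,"rz":0,"jaw":0}]'
```

```text
time_s: 8.77
tcp_pos: [0.5841, -0.0047, 0.0343]
ee_rot: [2.215, 2.227, 0.0]
wrist_force: [-1.4, 0.6, 1.7]
finger_gap: 0.001
```

```bash

python3 -m handwheel '[{"dx":0.1,"dy":0.02,"dz":0,"rx":0,"ry":0,"rz":-0.006,"jaw":0},{"dx":0,"dy":0,"dz":0,"rx":0,"ry":0,"rz":0,"jaw":0}]'
```

```text
time_s: 8.93
tcp_pos: [0.5852, -0.0045, 0.0343]
ee_rot: [2.222, 2.221, 0.0]
wrist_force: [-2.0, 0.9, 0.2]
finger_gap: -0.001
```

```bash

python3 -m handwheel '[{"dx":0.1,"dy":0.015,"dz":0,"rx":0,"ry":0,"rz":-0.006,"jaw":0},{"dx":0,"dy":0,"dz":0,"rx":0,"ry":0,"rz":0,"jaw":0}]'
python3 -m handwheel '[{"dx":0.1,"dy":0.015,"dz":0,"rx":0,"ry":0,"rz":-0.006,"jaw":0},{"dx":0,"dy":0,"dz":0,"rx":0,"ry":0,"rz":0,"jaw":0}]'
```

```text
time_s: 9.1
tcp_pos: [0.5862, -0.0043, 0.0344]
ee_rot: [2.228, 2.214, 0.001]
wrist_force: [-1.7, -0.3, 1.7]
finger_gap: -0.002
time_s: 9.27
tcp_pos: [0.5872, -0.0042, 0.0344]
ee_rot: [2.235, 2.207, 0.001]
wrist_force: [-1.0, 1.1, 0.8]
finger_gap: -0.001
```

```bash

python3 -m handwheel '[{"dx":0.1,"dy":0.015,"dz":0,"rx":0,"ry":0,"rz":-0.006,"jaw":0},{"dx":0,"dy":0,"dz":0,"rx":0,"ry":0,"rz":0,"jaw":0}]'
```

```text
time_s: 9.43
tcp_pos: [0.5877, -0.0041, 0.0342]
ee_rot: [-2.242, -2.2, 0.001]
wrist_force: [-3.9, 0.5, 1.8]
finger_gap: 0.0
```

```bash

python3 -m handwheel '[{"dx":0.1,"dy":0.015,"dz":0,"rx":0,"ry":0,"rz":-0.006,"jaw":0},{"dx":0,"dy":0,"dz":0,"rx":0,"ry":0,"rz":0,"jaw":0}]'
```

```text
time_s: 9.6
tcp_pos: [0.5877, -0.0039, 0.0341]
ee_rot: [-2.247, -2.193, 0.003]
wrist_force: [-7.6, 1.1, 5.4]
finger_gap: 0.002
```

```bash

python3 -m handwheel '[{"dx":0.06,"dy":0,"dz":0,"rx":0,"ry":0,"rz":0,"jaw":0},{"dx":0,"dy":0,"dz":0,"rx":0,"ry":0,"rz":0,"jaw":0}]'
```

```text
time_s: 9.77
tcp_pos: [0.5877, -0.004, 0.0341]
ee_rot: [-2.246, -2.193, 0.004]
wrist_force: [-9.3, 1.3, 5.5]
finger_gap: 0.005
```

```bash

python3 -m handwheel '[{"dx":0.03,"dy":0,"dz":0,"rx":0,"ry":0,"rz":0,"jaw":0},{"dx":0,"dy":0,"dz":0,"rx":0,"ry":0,"rz":0,"jaw":0},{"dx":0,"dy":0,"dz":0,"rx":0,"ry":0,"rz":0,"jaw":0},{"dx":0,"dy":0,"dz":0,"rx":0,"ry":0,"rz":0,"jaw":0},{"dx":0,"dy":0,"dz":0,"rx":0,"ry":0,"rz":0,"jaw":0}]'
python3 -m handwheel '[{"dx":0,"dy":0,"dz":0,"rx":0,"ry":0,"rz":0,"jaw":0},{"dx":0,"dy":0,"dz":0,"rx":0,"ry":0,"rz":0,"jaw":0},{"dx":0,"dy":0,"dz":0,"rx":0,"ry":0,"rz":0,"jaw":0},{"dx":0,"dy":0,"dz":0,"rx":0,"ry":0,"rz":0,"jaw":0},{"dx":0,"dy":0,"dz":0,"rx":0,"ry":0,"rz":0,"jaw":0}]'
python3 -m handwheel '[{"dx":0,"dy":0,"dz":0,"rx":0,"ry":0,"rz":0,"jaw":0},{"dx":0,"dy":0,"dz":0,"rx":0,"ry":0,"rz":0,"jaw":0},{"dx":0,"dy":0,"dz":0,"rx":0,"ry":0,"rz":0,"jaw":0},{"dx":0,"dy":0,"dz":0,"rx":0,"ry":0,"rz":0,"jaw":0}]'
python3 - <<'E'
from st import *
look('wrist','w5',['tray_eye','bush'])
look('scene','s5',['kit_tray','tray_eye'])
st()
E
```

```text
time_s: 10.18
tcp_pos: [0.5877, -0.0039, 0.0341]
ee_rot: [-2.246, -2.193, 0.005]
wrist_force: [-10.1, 0.6, 6.5]
finger_gap: -0.001
time_s: 10.6
tcp_pos: [0.5877, -0.0039, 0.034]
ee_rot: [-2.246, -2.193, 0.005]
wrist_force: [-10.0, 0.4, 7.0]
finger_gap: 0.003
time_s: 10.93
tcp_pos: [0.5877, -0.0039, 0.034]
ee_rot: [-2.246, -2.193, 0.005]
wrist_force: [-10.0, 1.3, 6.7]
finger_gap: 0.0
tray_eye []
bush []
kit_tray [(0.95, array([ 0.614 , -0.1634,  0.0198]), array([249., 199.]))]
tray_eye []
11.2333 [ 0.5877 -0.004   0.034 ] rot [-2.2462 -2.1931  0.0048] F [-9.5815  0.8859  6.0973] gap -0.003591201234448345
y ang -1.37094780157301 z [-0.0038 -0.0004 -1.    ] q [ 0.1059  0.622  -0.2729  1.8364  0.2406  0.7193 -0.3248]
```

View pics/w5.png

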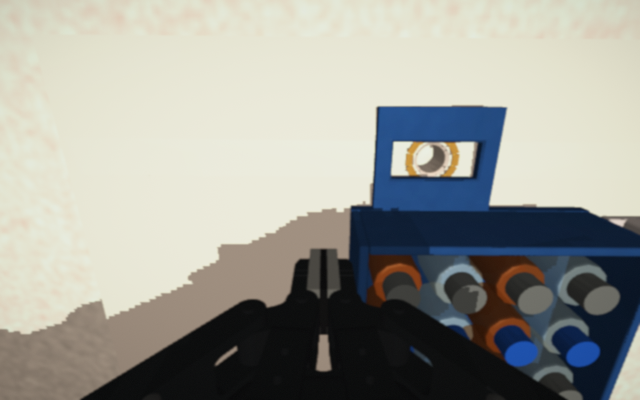

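```bash
python3 - <<'E'
import cv2
im=cv2.imread('pics/s5.png')[170:290,180:400]; cv2.imwrite('pics/s5c.png',cv2.resize(im,None,fx=3.6,fy=3.6,interpolation=cv2.INTER_CUBIC))
E
```

```text
(no output)
```

View pics/s5c.png

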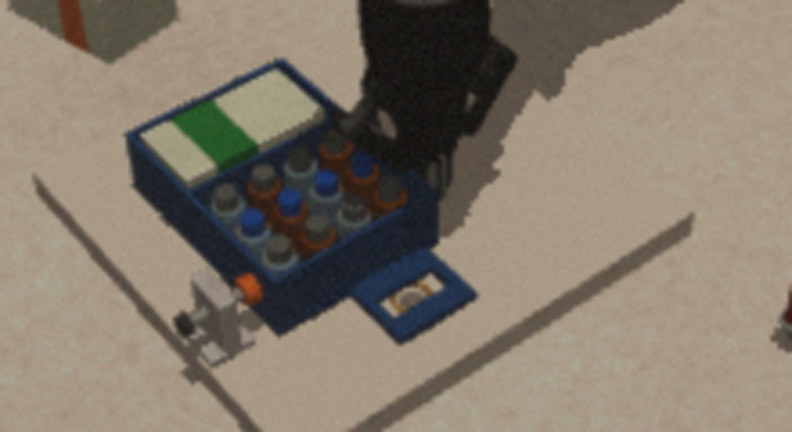

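The tray bears on the orange pad. It was pressed at about 10 N for over a second, and the brass ring shows near the middle of the eye at (433,158). Next I'll remeasure the hole through the eye, back off, and go to the pin.

```bash

python3 -m handwheel '[{"dx":-0.2,"dy":0,"dz":0,"rx":0,"ry":0,"rz":0,"jaw":0},{"dx":-0.8,"dy":0,"dz":0,"rx":0,"ry":0,"rz":0,"jaw":0},{"dx":-2,"dy":0,"dz":0,"rx":0,"ry":0,"rz":0,"jaw":0},{"dx":-2,"dy":0,"dz":2,"rx":0,"ry":0,"rz":0,"jaw":0},{"dx":-1,"dy":0,"dz":4,"rx":0,"ry":0,"rz":0,"jaw":0}]'
python3 -m handwheel '[{"dx":0,"dy":0,"dz":4,"rx":0,"ry":0,"rz":0,"jaw":0},{"dx":0,"dy":0,"dz":4,"rx":0,"ry":0,"rz":0,"jaw":0},{"dx":0,"dy":0,"dz":3,"rx":0,"ry":0,"rz":0,"jaw":0},{"dx":0,"dy":0,"dz":0,"rx":0,"ry":0,"rz":0,"jaw":0},{"dx":0,"dy":0,"dz":0,"rx":0,"ry":0,"rz":0,"jaw":0}]'
python3 - <<'E'
from st import *
st(); look('wrist','w6',['tray_eye','bush','kit_tray','swing_base'])
E
```

```text
time_s: 11.65
tcp_pos: [0.5246, -0.0046, 0.091]
ee_rot: [-2.244, -2.191, 0.011]
wrist_force: [-0.1, -0.3, 0.5]
finger_gap: -0.002
time_s: 12.07
tcp_pos: [0.5313, -0.0041, 0.2065]
ee_rot: [2.246, 2.191, 0.006]
wrist_force: [0.7, -0.1, -0.7]
finger_gap: 0.001
12.0667 [ 0.5313 -0.0041  0.2065] rot [2.2458 2.191  0.0059] F [ 0.7269 -0.0935 -0.7423] gap 0.000954209714546779
y ang -1.4156630428087729 z [ 0.0055 -0.0003 -1.    ] q [ 0.1729  0.3305 -0.3429  1.817   0.1305  1.0105 -0.2465]
tray_eye [(0.55, array([0.6474, 0.0489, 0.0283]), array([437., 120.])), (0.38, array([0.6448, 0.0392, 0.0168]), array([430., 129.]))]
bush [(0.87, array([0.6435, 0.0403, 0.0233]), array([431., 129.])), (0.3, array([ 0.6182, -0.1639,  0.0182]), array([395., 296.]))]
kit_tray [(0.77, array([ 0.6195, -0.1625,  0.019 ]), array([396., 295.]))]
swing_base [(0.76, array([ 0.6135, -0.159 ,  0.0014]), array([388., 285.]))]
```

View pics/w6.png

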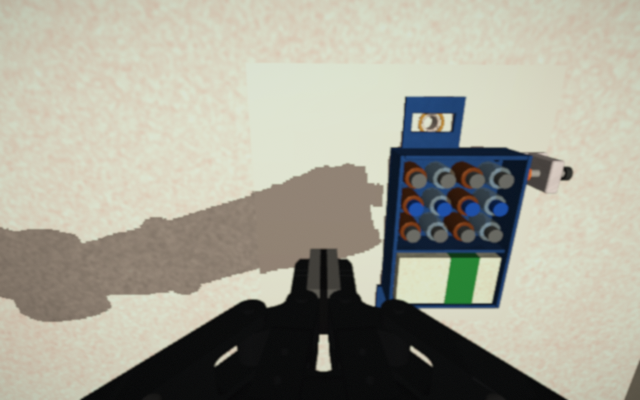

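The tray is still against the stop, and the ring is visible in the slot at (432,122). Moving to the pin now.

```bash

python3 -m handwheel '[{"dx":-0.6,"dy":3.5,"dz":0,"rx":0,"ry":0,"rz":0,"jaw":8},{"dx":-0.6,"dy":3.5,"dz":0,"rx":0,"ry":0,"rz":0,"jaw":8},{"dx":-0.6,"dy":3.5,"dz":0,"rx":0,"ry":0,"rz":0,"jaw":8},{"dx":-0.6,"dy":3.5,"dz":0,"rx":0,"ry":0,"rz":0,"jaw":8},{"dx":-0.6,"dy":3.5,"dz":0,"rx":0,"ry":0,"rz":0,"jaw":8}]'
python3 -m handwheel '[{"dx":-0.6,"dy":3.5,"dz":0,"rx":0,"ry":0,"rz":0,"jaw":8},{"dx":-0.6,"dy":3.5,"dz":0,"rx":0,"ry":0,"rz":0,"jaw":8},{"dx":-0.6,"dy":3.5,"dz":0,"rx":0,"ry":0,"rz":0,"jaw":8},{"dx":0,"dy":0,"dz":0,"rx":0,"ry":0,"rz":0,"jaw":8},{"dx":0,"dy":0,"dz":0,"rx":0,"ry":0,"rz":0,"jaw":8}]'
python3 - <<'E'
from st import *
look('wrist','w7',['pin_knob','pin_holder','lock_pin']);st(); 
look('top','t7',['kit_tray','tray_eye','bush'])
E
```

```text
time_s: 12.73
tcp_pos: [0.499, 0.1723, 0.2033]
ee_rot: [-2.248, -2.194, 0.002]
wrist_force: [0.9, 0.1, 0.2]
finger_gap: 0.704
time_s: 13.15
tcp_pos: [0.4804, 0.2784, 0.2032]
ee_rot: [-2.242, -2.199, 0.002]
wrist_force: [0.1, -1.1, -0.4]
finger_gap: 0.94
pin_knob [(0.92, array([0.4814, 0.2778, 0.0516]), array([323., 183.])), (0.75, array([0.5142, 0.3669, 0.067 ]), array([361.,  84.])), (0.57, array([0.4776, 0.206 , 0.0344]), array([321., 241.]))]
pin_holder [(0.57, array([ 0.4827,  0.2797, -0.0026]), array([325., 168.]))]
lock_pin [(0.69, array([0.5168, 0.3593, 0.0032]), array([356.,  93.])), (0.68, array([0.4829, 0.2775, 0.0038]), array([325., 171.])), (0.65, array([ 0.4858,  0.2109, -0.0012]), array([328., 224.]))]
13.35 [0.4823 0.2743 0.2037] rot [ 2.2501  2.1917 -0.0021] F [ 0.0151 -0.3464  0.9101] gap 0.9363815545657265
y ang -1.5065453054209064 z [-0.0006 -0.0013 -1.    ] q [-0.2922  0.3868 -0.4315  1.7542  0.1845  1.0418 -0.8157]
kit_tray [(0.81, array([ 0.6179, -0.166 ,  0.0196]), array([377., 189.])), (0.58, array([ 0.4835,  0.2789, -0.0028]), array([215., 248.]))]
tray_eye [(0.58, array([0.6398, 0.0472, 0.0252]), array([298., 185.]))]
bush [(0.97, array([0.6487, 0.0484, 0.0169]), array([298., 182.]))]
```

View pics/w7.png

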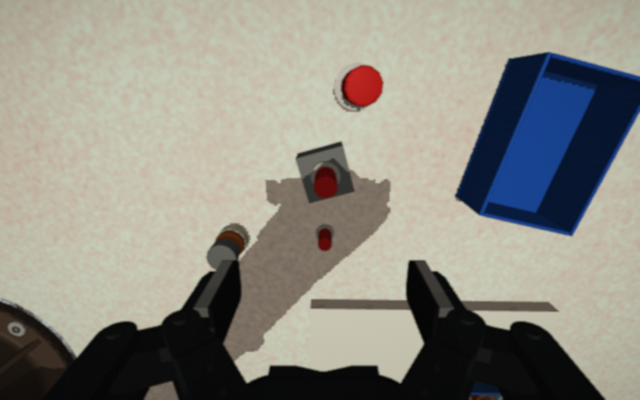

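View pics/t7.png

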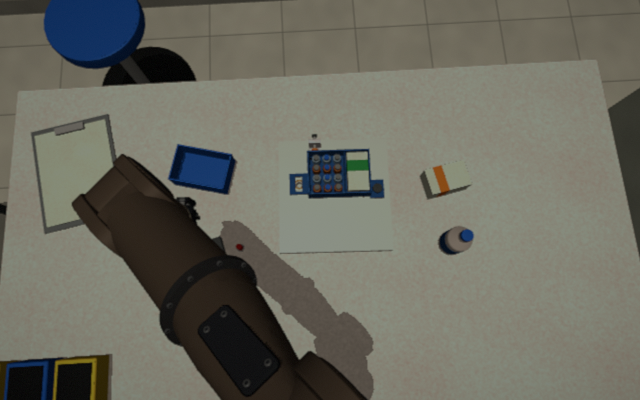

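```bash

python3 - <<'E'
from st import *
st()
im,K,C=cam('wrist')
c=im[130:220,280:370]; cv2.imwrite('pics/k7.png',cv2.resize(c[:,:,::-1],None,fx=6,fy=6,interpolation=cv2.INTER_CUBIC))
hsv=cv2.cvtColor(c,cv2.COLOR_RGB2HSV); m=(((hsv[:,:,0]<8)|(hsv[:,:,0]>172))&(hsv[:,:,1]>170)).astype(np.uint8)
n,l,s,ce=cv2.connectedComponentsWithStats(m); i=1+np.argmax(s[1:,4]); u,v=ce[i]+[280,130]; print(s[i],u,v,ray(K,C,u,v,.054))
for z in (.034,.054,.074): print(z,proj(K,C,np.array([.4815,.279,z])))
E
```

```text
13.55 [0.4823 0.275  0.2043] rot [ 2.2497  2.1924 -0.0003] F [ 1.2414  0.5597 -0.1897] gap 0.9383314944170242
y ang -1.4761706857504369 z [ 0.0001 -0.0003 -1.    ] q [-0.2923  0.3863 -0.4325  1.7536  0.1843  1.0419 -0.816 ]
[ 32  34  23  30 539] 322.8534322820037 179.12059369202225 [0.4833 0.2782 0.054 ]
0.034 (np.float64(321.1558598305274), np.float64(173.19771971229605))
0.054 (np.float64(321.0062366623574), np.float64(178.38316321386475))
0.074 (np.float64(320.83669710628726), np.float64(184.25884276293175))
```

View pics/k7.png

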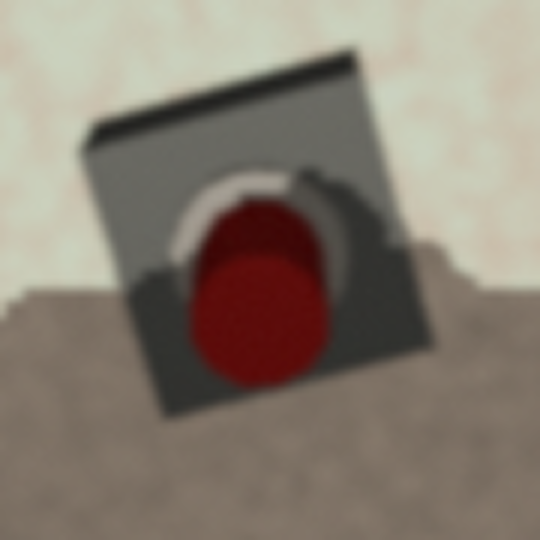

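The pin stands in the holder with its knob at about (0.4827, 0.2785) at mid-height. The look-alikes (large at 361,84 and small at 324,238) are clear of the jaws. Descending now.

```bash

python3 -m handwheel '[{"dx":0,"dy":0.35,"dz":-3.5,"rx":0,"ry":0,"rz":0,"jaw":8},{"dx":0,"dy":0,"dz":-3.5,"rx":0,"ry":0,"rz":0,"jaw":8},{"dx":0,"dy":0,"dz":-3.5,"rx":0,"ry":0,"rz":0,"jaw":8},{"dx":0,"dy":0,"dz":-3,"rx":0,"ry":0,"rz":0,"jaw":8},{"dx":0,"dy":0,"dz":-1.8,"rx":0,"ry":0,"rz":0,"jaw":8}]'
python3 -m handwheel '[{"dx":0,"dy":0,"dz":-0.8,"rx":0,"ry":0,"rz":0,"jaw":8},{"dx":0,"dy":0,"dz":0,"rx":0,"ry":0,"rz":0,"jaw":8},{"dx":0,"dy":0,"dz":0,"rx":0,"ry":0,"rz":0,"jaw":8},{"dx":0,"dy":0,"dz":0,"rx":0,"ry":0,"rz":0,"jaw":8}]'
python3 - <<'E'
from st import *
st(); look('wrist','w8',['pin_knob'])
E
```

```text
time_s: 14.02
tcp_pos: [0.4807, 0.2781, 0.0483]
ee_rot: [-2.248, -2.194, 0.005]
wrist_force: [-0.5, -0.4, -0.3]
finger_gap: 0.937
time_s: 14.35
tcp_pos: [0.4828, 0.2802, 0.0448]
ee_rot: [2.248, 2.194, 0.004]
wrist_force: [-0.1, 0.1, -0.4]
finger_gap: 0.94
14.35 [0.4828 0.2802 0.0448] rot [2.2479 2.194  0.0037] F [-0.1372  0.1175 -0.4228] gap 0.9395310924467503
y ang -1.389645810670232 z [ 0.0021  0.0013 -1.    ] q [-0.3581  0.5814 -0.3676  1.9046  0.3086  0.7082 -0.9307]
pin_knob [(0.95, array([0.4813, 0.2788, 0.0523]), array([317., 274.])), (0.81, array([0.5175, 0.366 , 0.0665]), array([410.,  82.])), (0.73, array([0.4796, 0.2053, 0.0336]), array([319., 359.]))]
```

View pics/w8.png

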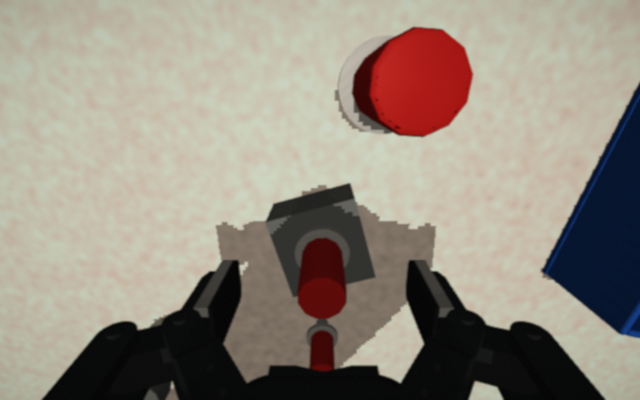

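The knob is centred between the open jaws at (322,280). Closing on it.

```bash

python3 -m handwheel '[{"dx":0,"dy":-0.1,"dz":-0.2,"rx":0,"ry":0,"rz":0,"jaw":5},{"dx":0,"dy":0,"dz":0,"rx":0,"ry":0,"rz":0,"jaw":3.5},{"dx":0,"dy":0,"dz":0,"rx":0,"ry":0,"rz":0,"jaw":1.5},{"dx":0,"dy":0,"dz":0,"rx":0,"ry":0,"rz":0,"jaw":1.5},{"dx":0,"dy":0,"dz":0,"rx":0,"ry":0,"rz":0,"jaw":1.5}]'
python3 -m handwheel '[{"dx":0,"dy":0,"dz":0,"rx":0,"ry":0,"rz":0,"jaw":1.5},{"dx":0,"dy":0,"dz":0,"rx":0,"ry":0,"rz":0,"jaw":1.5},{"dx":0,"dy":0,"dz":0,"rx":0,"ry":0,"rz":0,"jaw":1.5},{"dx":0,"dy":0,"dz":0,"rx":0,"ry":0,"rz":0,"jaw":1.5}]'
python3 - <<'E'
from st import *
st(); look('wrist','w9',['pin_knob'])
E
```

```text
time_s: 14.87
tcp_pos: [0.482, 0.2786, 0.0415]
ee_rot: [2.248, 2.194, 0.0]
wrist_force: [-3.5, -2.3, 9.4]
finger_gap: 0.24
time_s: 15.2
tcp_pos: [0.482, 0.2786, 0.0416]
ee_rot: [2.248, 2.194, 0.0]
wrist_force: [-1.4, -1.0, 5.2]
finger_gap: 0.24
15.2 [0.482  0.2786 0.0416] rot [2.2479 2.1944 0.0004] F [-1.4166 -0.9579  5.249 ] gap 0.23953990183033888
y ang -1.3795503712837873 z [ 0.0004  0.     -1.    ] q [-0.3579  0.585  -0.3658  1.9086  0.3108  0.7028 -0.9313]
pin_knob [(0.95, array([0.485 , 0.2778, 0.0518]), array([326., 275.])), (0.84, array([0.5165, 0.3634, 0.064 ]), array([410.,  85.])), (0.78, array([0.478 , 0.2068, 0.0336]), array([317., 360.]))]
```

View pics/w9.png

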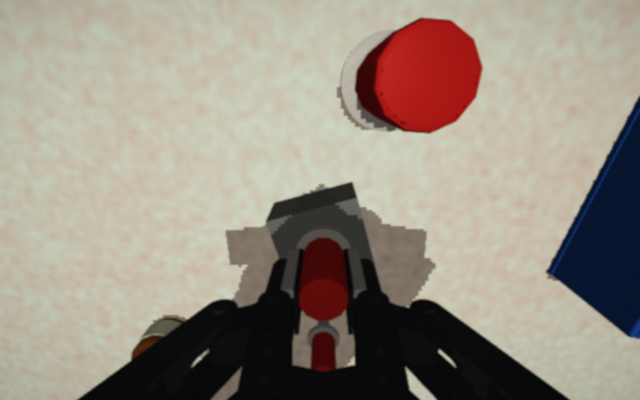

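```bash

python3 -m handwheel '[{"dx":0,"dy":0,"dz":0.8,"rx":0,"ry":0,"rz":0,"jaw":1.5},{"dx":0,"dy":0,"dz":1.2,"rx":0,"ry":0,"rz":0,"jaw":1.5},{"dx":0,"dy":0,"dz":2,"rx":0,"ry":0,"rz":0,"jaw":1.5},{"dx":0,"dy":0,"dz":3,"rx":0,"ry":0,"rz":0,"jaw":1.5},{"dx":0,"dy":0,"dz":3,"rx":0,"ry":0,"rz":0,"jaw":1.5}]'
python3 -m handwheel '[{"dx":0,"dy":0,"dz":1.5,"rx":0,"ry":0,"rz":0,"jaw":1.5},{"dx":0,"dy":0,"dz":0,"rx":0,"ry":0,"rz":0,"jaw":1.5},{"dx":0,"dy":0,"dz":0,"rx":0,"ry":0,"rz":0,"jaw":1.5},{"dx":0,"dy":0,"dz":0,"rx":0,"ry":0,"rz":0,"jaw":1.5}]'
python3 - <<'E'
from st import *
st(); look('wrist','w10',['pin_knob','lock_pin'])
st(); look('scene','s10',['pin_knob','lock_pin'])
E
```

```text
time_s: 15.72
tcp_pos: [0.4813, 0.2784, 0.1428]
ee_rot: [-2.247, -2.195, 0.002]
wrist_force: [0.7, -0.1, -1.0]
finger_gap: 0.239
time_s: 16.05
tcp_pos: [0.4815, 0.2781, 0.1561]
ee_rot: [2.248, 2.194, -0.001]
wrist_force: [0.2, 0.2, -1.3]
finger_gap: 0.238
16.05 [0.4815 0.2781 0.1561] rot [ 2.248   2.1944 -0.001 ] F [ 0.1799  0.2258 -1.2588] gap 0.2381923695005218
y ang -1.3833922132715715 z [-0.0004 -0.0005 -1.    ] q [-0.3078  0.4387 -0.4243  1.8085  0.2182  0.9412 -0.8501]
pin_knob [(0.88, array([0.4808, 0.2787, 0.1681]), array([319., 275.])), (0.83, array([0.5166, 0.3676, 0.0676]), array([369.,  80.]))]
lock_pin [(0.63, array([0.4844, 0.2779, 0.1171]), array([326., 231.]))]
16.2 [0.4813 0.2781 0.1553] rot [-2.2477 -2.1943  0.003 ] F [ 0.5134  0.1505 -0.825 ] gap 0.24074780214493946
y ang -1.3778526513034597 z [-0.0017 -0.001  -1.    ] q [-0.3081  0.44   -0.424   1.8087  0.2182  0.941  -0.8501]
pin_knob [(0.72, array([0.4828, 0.2812, 0.1651]), array([442., 228.])), (0.71, array([0.5122, 0.3698, 0.0673]), array([461., 300.])), (0.42, array([0.48  , 0.2088, 0.0363]), array([402., 253.])), (0.32, array([ 0.6305, -0.3522,  0.0012]), array([204., 173.]))]
lock_pin [(0.81, array([0.5137, 0.3654, 0.0021]), array([451., 319.])), (0.61, array([0.4769, 0.2829, 0.1212]), array([440., 244.])), (0.57, array([0.4822, 0.2114, 0.0001]), array([400., 266.])), (0.37, array([0.3743, 0.1976, 0.0002]), array([426., 239.]))]
```

View pics/w10.png

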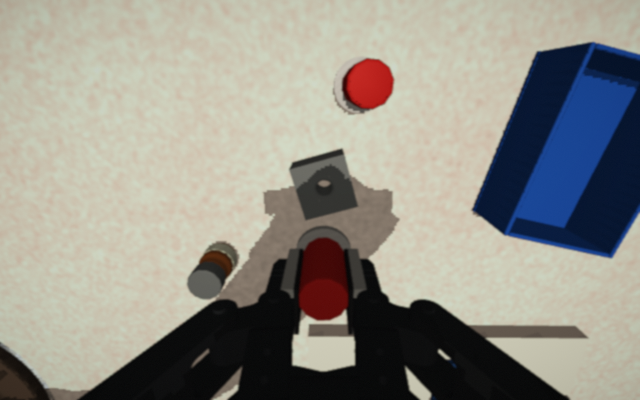

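View pics/s10.png

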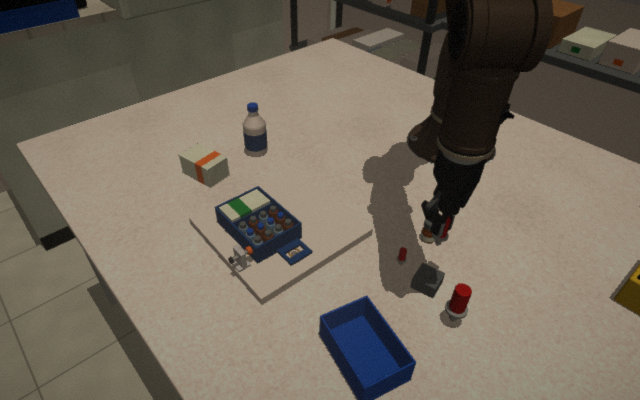

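```bash

python3 - <<'E'
from st import *
def red(im,x0,y0,w_,h_):
    c=im[y0:y0+h_,x0:x0+w_]; hsv=cv2.cvtColor(c,cv2.COLOR_BGR2HSV); m=(((hsv[:,:,0]<8)|(hsv[:,:,0]>172))&(hsv[:,:,1]>150)).astype(np.uint8)
    n,l,s,ce=cv2.connectedComponentsWithStats(m); i=1+np.argmax(s[1:,4]); return ce[i]+[x0,y0],s[i]
_,Kt,Ct=cam('top'); _,Ks,Cs=cam('scene')
for f,K,C,b in (('top0',Kt,Ct,(198,235,25,25)),('scene0',Ks,Cs,(420,252,22,30))):
    c,s=red(cv2.imread(f'pics/{f}.png'),*b); print(f,c,s,ray(K,C,*c,.054))
# ring
s=get_state()
def ring(f,x0,y0,w_,h_):
    im=cv2.imread(f'pics/{f}.png')[y0:y0+h_,x0:x0+w_]
    cv2.imwrite(f'pics/r_{f}.png',cv2.resize(im,None,fx=10,fy=10,interpolation=cv2.INTER_CUBIC))
ring('w5',385,130,100,60); ring('w6',400,90,70,60); ring('t7',280,165,40,40); ring('s10',270,230,50,50)
E
```

```text
top0 [209.5753 246.2192] [ 7  7 11  9 73] [0.4826 0.2807 0.054 ]
scene0 [430.7446 267.2228] [  4   6  14  20 184] [0.4803 0.2799 0.054 ]
```

```bash
python3 - <<'E'
import cv2,numpy as np
a=[cv2.resize(cv2.imread(f'pics/r_{f}.png'),(380,280)) for f in ('w5','w6','t7','s10')]
cv2.imwrite('pics/rr.png',np.vstack([np.hstack(a[:2]),np.hstack(a[2:])]))
E
```

```text
(no output)
```

View pics/rr.png

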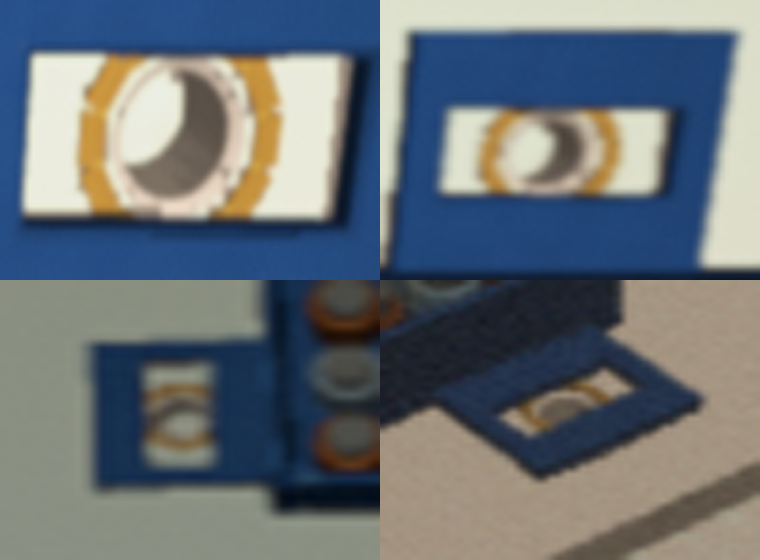

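```bash

python3 - <<'E'
from st import *
d=get_image('wrist');K=d['K'];M=d['mount']
def CC(p,r):
    T=np.eye(4);T[:3,:3]=R.from_rotvec(r).as_matrix();T[:3,3]=p;return T@M
print('w5',ray(K,CC([.5877,-.004,.034],[-2.2462,-2.1931,.0048]),432.4,158.7,.02))
C6=CC([.5313,-.0041,.2065],[2.2458,2.191,.0059]);print('w6',ray(K,C6,431.3,122.1,.02))
print('holder hole w10',ray(K,CC([.4815,.2781,.1561],[2.248,2.1944,-.001]),324,184,.03))
print(get_state()['time_s'])
E
```

```text
w5 [0.645  0.0461 0.02  ]
w6 [0.6449 0.0464 0.02  ]
holder hole w10 [0.4835 0.2835 0.03  ]
16.5
```

```bash
python3 - <<'E'
import cv2,numpy as np
a=cv2.imread('pics/w10.png')[140:225,280:365]
cv2.imwrite('pics/hh.png',cv2.resize(a,None,fx=7,fy=7,interpolation=cv2.INTER_CUBIC))
E
```

```text
(no output)
```

View pics/hh.png

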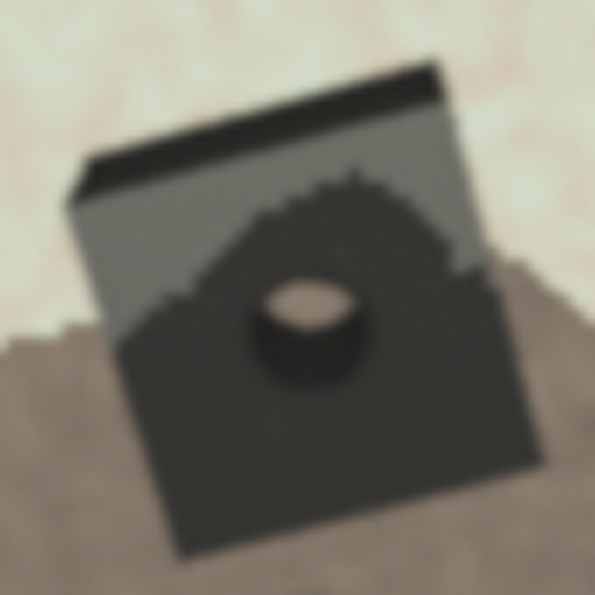

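Differencing each camera against the pin's own grip position gives a consistent result: bush minus pin = (0.161, -0.234) in all three. The target TCP is therefore (0.643, 0.0445). Carrying the pin over.

```bash

python3 -m handwheel '[{"dx":1.6,"dy":-2.3,"dz":0,"rx":0,"ry":0,"rz":0,"jaw":1.5},{"dx":2.1,"dy":-3,"dz":0,"rx":0,"ry":0,"rz":0,"jaw":1.5},{"dx":2.1,"dy":-3,"dz":0,"rx":0,"ry":0,"rz":0,"jaw":1.5},{"dx":2.1,"dy":-3,"dz":0,"rx":0,"ry":0,"rz":0,"jaw":1.5},{"dx":2.1,"dy":-3,"dz":0,"rx":0,"ry":0,"rz":0,"jaw":1.5}]'
python3 -m handwheel '[{"dx":2.1,"dy":-3,"dz":0,"rx":0,"ry":0,"rz":0,"jaw":1.5},{"dx":2.1,"dy":-3,"dz":0,"rx":0,"ry":0,"rz":0,"jaw":1.5},{"dx":2,"dy":-3,"dz":0,"rx":0,"ry":0,"rz":0,"jaw":1.5},{"dx":0,"dy":0,"dz":0,"rx":0,"ry":0,"rz":0,"jaw":1.5},{"dx":0,"dy":0,"dz":0,"rx":0,"ry":0,"rz":0,"jaw":1.5}]'
python3 -m handwheel '[{"dx":0,"dy":0,"dz":0,"rx":0,"ry":0,"rz":0,"jaw":1.5},{"dx":0,"dy":0,"dz":0,"rx":0,"ry":0,"rz":0,"jaw":1.5},{"dx":0,"dy":0,"dz":0,"rx":0,"ry":0,"rz":0,"jaw":1.5}]'
python3 - <<'E'
from st import *
look('wrist','w11',['tray_eye','bush']);st()
E
```

```text
time_s: 16.92
tcp_pos: [0.5827, 0.134, 0.1563]
ee_rot: [2.248, 2.195, 0.0]
wrist_force: [1.4, -0.2, -0.2]
finger_gap: 0.238
time_s: 17.33
tcp_pos: [0.6448, 0.0423, 0.1556]
ee_rot: [2.253, 2.189, -0.001]
wrist_force: [-0.6, 0.7, -0.3]
finger_gap: 0.241
time_s: 17.58
tcp_pos: [0.6433, 0.0473, 0.1564]
ee_rot: [-2.245, -2.197, -0.001]
wrist_force: [-0.8, 0.8, -0.0]
finger_gap: 0.242
tray_eye [(0.64, array([0.6477, 0.0489, 0.0288]), array([327., 188.]))]
bush [(0.59, array([0.6453, 0.0382, 0.0168]), array([324., 195.]))]
17.7333 [0.6436 0.0465 0.1565] rot [2.2464 2.1961 0.0004] F [-0.0679 -0.4551 -0.9633] gap 0.2398646535806392
y ang -1.2973533827772508 z [ 0.0002  0.0001 -1.    ] q [ 0.0796  0.5618 -0.3577  1.5851  0.2187  1.0342 -0.3625]
```

View pics/w11.png

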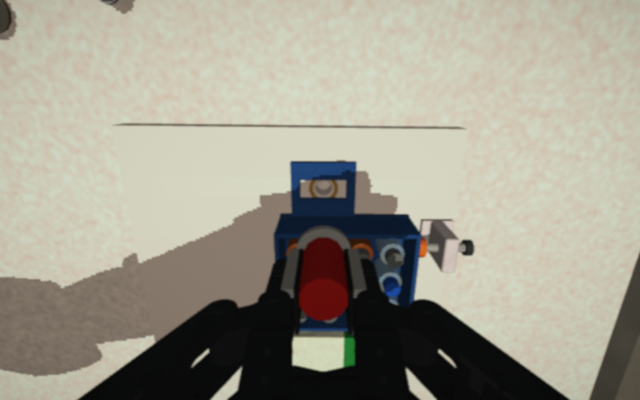

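```bash

python3 - <<'E'
from st import *
im=cv2.imread('pics/w11.png')
c=im[165:210,290:360]; cv2.imwrite('pics/r11.png',cv2.resize(c,None,fx=11,fy=11,interpolation=cv2.INTER_CUBIC))
d=get_image('wrist');K=d['K'];M=d['mount']
def CC(p,r):
    T=np.eye(4);T[:3,:3]=R.from_rotvec(r).as_matrix();T[:3,3]=p;return T@M
p=ray(K,CC([.4815,.2781,.1561],[2.248,2.1944,-.001]),324,187.5,.03); print('hole w10',p)
C=CC([.6434,.047,.1565],[2.2464,2.1961,.0004])
print('expected px of axis point at z.02 if aligned', proj(K,C,np.array([p[0]-.482+.6434,p[1]-.2786+.047,.02])))
for uv in ((324,187),(324,188),(324,189)): print(uv, ray(K,C,*uv,.02))
E
```

```text
hole w10 [0.4835 0.2802 0.03  ]
expected px of axis point at z.02 if aligned (np.float64(323.3745190126418), np.float64(184.83236716962097))
(324, 187) [0.6454 0.0465 0.02  ]
(324, 188) [0.6454 0.0456 0.02  ]
(324, 189) [0.6454 0.0446 0.02  ]
```

View pics/r11.png

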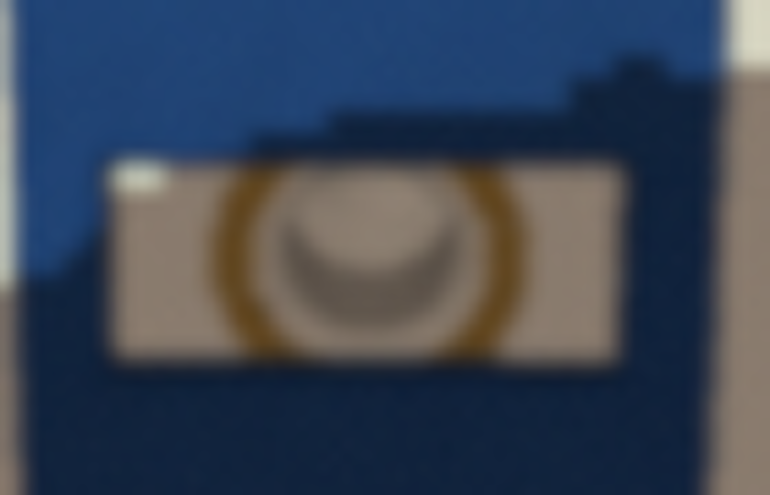

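The ring centre in the slot is at about (323.5,188), which after bias correction gives (0.6435, 0.0442). I'll shift by -2.5 mm in y and descend to just above the ear.

```bash

python3 -m handwheel '[{"dx":0,"dy":-0.25,"dz":-2,"rx":0,"ry":0,"rz":0,"jaw":1.5},{"dx":0,"dy":0,"dz":-2,"rx":0,"ry":0,"rz":0,"jaw":1.5},{"dx":0,"dy":0,"dz":-2,"rx":0,"ry":0,"rz":0,"jaw":1.5},{"dx":0,"dy":0,"dz":-1.5,"rx":0,"ry":0,"rz":0,"jaw":1.5},{"dx":0,"dy":0,"dz":-1,"rx":0,"ry":0,"rz":0,"jaw":1.5}]'
python3 -m handwheel '[{"dx":0,"dy":0,"dz":0,"rx":0,"ry":0,"rz":0,"jaw":1.5},{"dx":0,"dy":0,"dz":0,"rx":0,"ry":0,"rz":0,"jaw":1.5},{"dx":0,"dy":0,"dz":0,"rx":0,"ry":0,"rz":0,"jaw":1.5},{"dx":0,"dy":0,"dz":0,"rx":0,"ry":0,"rz":0,"jaw":1.5},{"dx":0,"dy":0,"dz":0,"rx":0,"ry":0,"rz":0,"jaw":1.5}]'
python3 - <<'E'
from st import *
look('wrist','w12');look('scene','s12');st()
im=cv2.imread('pics/s12.png')[170:290,220:380]; cv2.imwrite('pics/s12c.png',cv2.resize(im,None,fx=4.5,fy=4.5,interpolation=cv2.INTER_CUBIC))
E
```

```text
time_s: 18.2
tcp_pos: [0.643, 0.0431, 0.0696]
ee_rot: [-2.247, -2.194, 0.002]
wrist_force: [-0.4, 1.1, -0.9]
finger_gap: 0.237
time_s: 18.62
tcp_pos: [0.6446, 0.0432, 0.0724]
ee_rot: [2.247, 2.194, 0.002]
wrist_force: [-0.1, 0.2, -0.9]
finger_gap: 0.24
18.7167 [0.6443 0.043  0.0721] rot [2.2476 2.1938 0.0014] F [ 0.2716  0.0011 -0.6701] gap 0.23938427901857304
y ang -1.3859487169504123 z [ 0.0012  0.     -1.    ] q [ 0.0685  0.6512 -0.3334  1.6603  0.2621  0.8731 -0.3949]
```

View pics/w12.png

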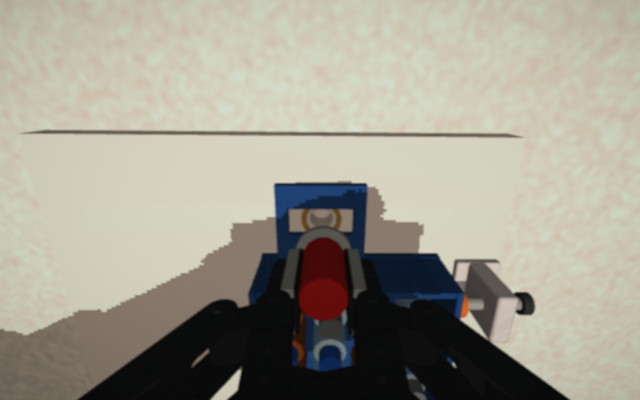

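View pics/s12c.png

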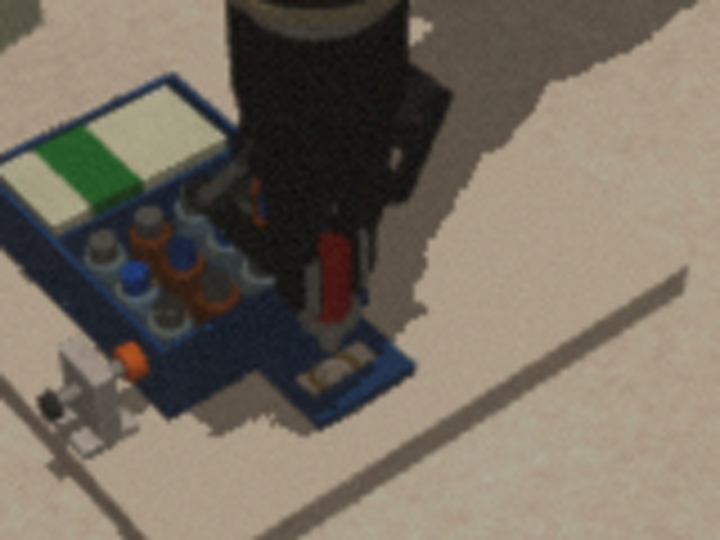

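```bash

python3 - <<'E'
from st import *
im=cv2.imread('pics/w12.png')
c=im[200:235,285:360]; cv2.imwrite('pics/r12.png',cv2.resize(c,None,fx=10,fy=10,interpolation=cv2.INTER_CUBIC))
d=get_image('wrist');K=d['K'];M=d['mount']
T=np.eye(4);T[:3,:3]=R.from_rotvec([2.2476,2.1938,.0014]).as_matrix();T[:3,3]=[.6446,.0432,.0724];C=T@M
for uv in ((321,217),(321,219),(321,221)): print(uv, ray(K,C,*uv,.02))
st()
E
```

```text
(321, 217) [0.6446 0.0473 0.02  ]
(321, 219) [0.6446 0.0459 0.02  ]
(321, 221) [0.6446 0.0444 0.02  ]
18.7667 [0.6441 0.043  0.0719] rot [2.2476 2.1941 0.001 ] F [-0.3805 -0.3473 -1.332 ] gap 0.2341728931906889
y ang -1.3824824595301515 z [ 0.0009 -0.     -1.    ] q [ 0.0685  0.6514 -0.3334  1.6605  0.2622  0.8731 -0.3949]
```

View pics/r12.png

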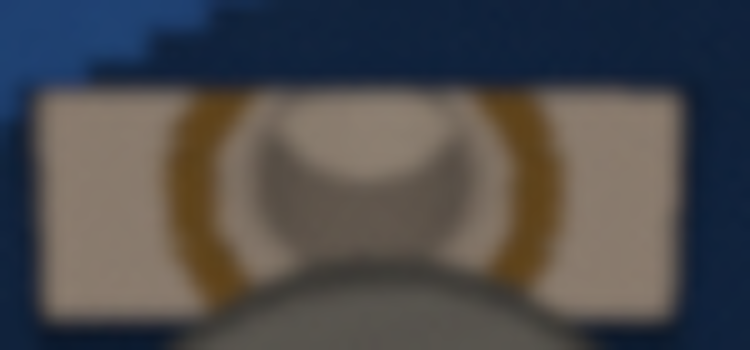

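```bash

python3 -m handwheel '[{"dx":-0.1,"dy":0.13,"dz":-0.3,"rx":0,"ry":0,"rz":0,"jaw":1.5},{"dx":0,"dy":0,"dz":-0.4,"rx":0,"ry":0,"rz":0,"jaw":1.5},{"dx":0,"dy":0,"dz":-0.4,"rx":0,"ry":0,"rz":0,"jaw":1.5},{"dx":0,"dy":0,"dz":0,"rx":0,"ry":0,"rz":0,"jaw":1.5},{"dx":0,"dy":0,"dz":0,"rx":0,"ry":0,"rz":0,"jaw":1.5}]'
python3 -m handwheel '[{"dx":0,"dy":0,"dz":-0.2,"rx":0,"ry":0,"rz":0,"jaw":1.5},{"dx":0,"dy":0,"dz":-0.2,"rx":0,"ry":0,"rz":0,"jaw":1.5},{"dx":0,"dy":0,"dz":0,"rx":0,"ry":0,"rz":0,"jaw":1.5}]'
```

```text
time_s: 19.18
tcp_pos: [0.6425, 0.0443, 0.0597]
ee_rot: [-2.248, -2.194, 0.001]
wrist_force: [-0.2, 0.9, -0.8]
finger_gap: 0.241
time_s: 19.43
tcp_pos: [0.6427, 0.0443, 0.0559]
ee_rot: [-2.248, -2.194, 0.001]
wrist_force: [-0.8, -0.4, -0.8]
finger_gap: 0.237
```

```bash

python3 -m handwheel '[{"dx":0.04,"dy":0,"dz":-0.15,"rx":0,"ry":0,"rz":0,"jaw":1.5},{"dx":0,"dy":0,"dz":-0.15,"rx":0,"ry":0,"rz":0,"jaw":1.5},{"dx":0,"dy":0,"dz":0,"rx":0,"ry":0,"rz":0,"jaw":1.5}]'
```

```text
time_s: 19.68
tcp_pos: [0.6432, 0.0442, 0.053]
ee_rot: [-2.248, -2.194, 0.0]
wrist_force: [-0.1, -0.6, 0.0]
finger_gap: 0.241
```

```bash

python3 -m handwheel '[{"dx":0,"dy":0,"dz":-0.15,"rx":0,"ry":0,"rz":0,"jaw":1.5},{"dx":0,"dy":0,"dz":-0.15,"rx":0,"ry":0,"rz":0,"jaw":1.5},{"dx":0,"dy":0,"dz":0,"rx":0,"ry":0,"rz":0,"jaw":1.5}]'
```

```text
time_s: 19.93
tcp_pos: [0.6431, 0.0443, 0.05]
ee_rot: [-2.248, -2.194, 0.001]
wrist_force: [0.9, -0.2, -0.9]
finger_gap: 0.236
```

```bash

python3 -m handwheel '[{"dx":0,"dy":0,"dz":-0.15,"rx":0,"ry":0,"rz":0,"jaw":1.5},{"dx":0,"dy":0,"dz":-0.15,"rx":0,"ry":0,"rz":0,"jaw":1.5},{"dx":0,"dy":0,"dz":0,"rx":0,"ry":0,"rz":0,"jaw":1.5}]'
```

```text
time_s: 20.18
tcp_pos: [0.6431, 0.0442, 0.047]
ee_rot: [-2.248, -2.194, 0.001]
wrist_force: [-0.3, 1.0, 0.2]
finger_gap: 0.239
```

```bash

python3 -m handwheel '[{"dx":0,"dy":0,"dz":-0.15,"rx":0,"ry":0,"rz":0,"jaw":1.5},{"dx":0,"dy":0,"dz":-0.15,"rx":0,"ry":0,"rz":0,"jaw":1.5},{"dx":0,"dy":0,"dz":0,"rx":0,"ry":0,"rz":0,"jaw":1.5}]'
```

```text
time_s: 20.43
tcp_pos: [0.6431, 0.0443, 0.044]
ee_rot: [-2.248, -2.194, 0.001]
wrist_force: [0.5, 0.4, -0.8]
finger_gap: 0.239
```

```bash

python3 -m handwheel '[{"dx":0,"dy":0,"dz":-0.15,"rx":0,"ry":0,"rz":0,"jaw":1.5},{"dx":0,"dy":0,"dz":-0.1,"rx":0,"ry":0,"rz":0,"jaw":1.5},{"dx":0,"dy":0,"dz":0,"rx":0,"ry":0,"rz":0,"jaw":1.5}]'
```

```text
time_s: 20.68
tcp_pos: [0.6431, 0.0443, 0.0416]
ee_rot: [-2.248, -2.194, 0.0]
wrist_force: [0.2, 0.4, -0.9]
finger_gap: 0.24
```

```bash

python3 -m handwheel '[{"dx":0,"dy":0,"dz":-0.1,"rx":0,"ry":0,"rz":0,"jaw":1.5},{"dx":0,"dy":0,"dz":-0.1,"rx":0,"ry":0,"rz":0,"jaw":1.5},{"dx":0,"dy":0,"dz":0,"rx":0,"ry":0,"rz":0,"jaw":1.5}]'
```

```text
time_s: 20.93
tcp_pos: [0.6431, 0.0443, 0.0396]
ee_rot: [-2.248, -2.194, 0.0]
wrist_force: [-0.3, 0.3, -0.3]
finger_gap: 0.24
```

```bash

python3 -m handwheel '[{"dx":0,"dy":0,"dz":-0.08,"rx":0,"ry":0,"rz":0,"jaw":1.5},{"dx":0,"dy":0,"dz":0,"rx":0,"ry":0,"rz":0,"jaw":1.5}]'
```

```text
time_s: 21.1
tcp_pos: [0.6433, 0.0444, 0.0393]
ee_rot: [2.248, 2.194, 0.0]
wrist_force: [-0.8, -1.4, 2.8]
finger_gap: 0.243
```

The collar meets the ear at TCP z = 0.0393 with 2.8 N, where 0.0396 was expected. Releasing and lifting.

```bash

python3 -m handwheel '[{"dx":0,"dy":0,"dz":0,"rx":0,"ry":0,"rz":0,"jaw":3},{"dx":0,"dy":0,"dz":0,"rx":0,"ry":0,"rz":0,"jaw":5},{"dx":0,"dy":0,"dz":0,"rx":0,"ry":0,"rz":0,"jaw":5},{"dx":0,"dy":0,"dz":0,"rx":0,"ry":0,"rz":0,"jaw":5},{"dx":0,"dy":0,"dz":0,"rx":0,"ry":0,"rz":0,"jaw":5}]'
python3 - <<'E'
from st import *
look('wrist','w13',['pin_knob']);look('scene','s13',['pin_knob']);st()
im=cv2.imread('pics/s13.png')[170:290,220:380]; cv2.imwrite('pics/s13c.png',cv2.resize(im,None,fx=4.5,fy=4.5,interpolation=cv2.INTER_CUBIC))
E
```

```text
time_s: 21.52
tcp_pos: [0.6433, 0.0443, 0.039]
ee_rot: [2.248, 2.194, 0.0]
wrist_force: [0.8, 0.1, -0.3]
finger_gap: 0.585
pin_knob [(0.95, array([0.6413, 0.0433, 0.049 ]), array([316., 276.]))]
pin_knob [(0.59, array([0.5131, 0.3651, 0.0713]), array([459., 297.])), (0.47, array([0.6459, 0.0456, 0.0509]), array([292., 243.])), (0.47, array([0.4794, 0.212 , 0.036 ]), array([403., 254.]))]
21.7167 [0.6433 0.0443 0.039 ] rot [-2.248  -2.1945 -0.    ] F [ 0.2952  0.5643 -1.0065] gap 0.5849278512495121
y ang -1.381102175773005 z [ 0.  0. -1.] q [ 0.0581  0.6904 -0.3209  1.6833  0.2801  0.8133 -0.412 ]
```

View pics/w13.png

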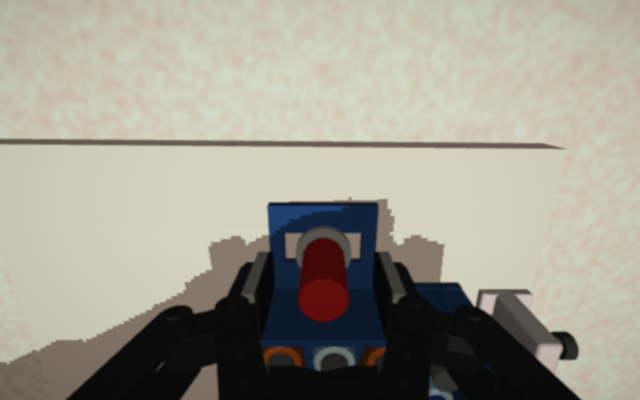

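View pics/s13c.png

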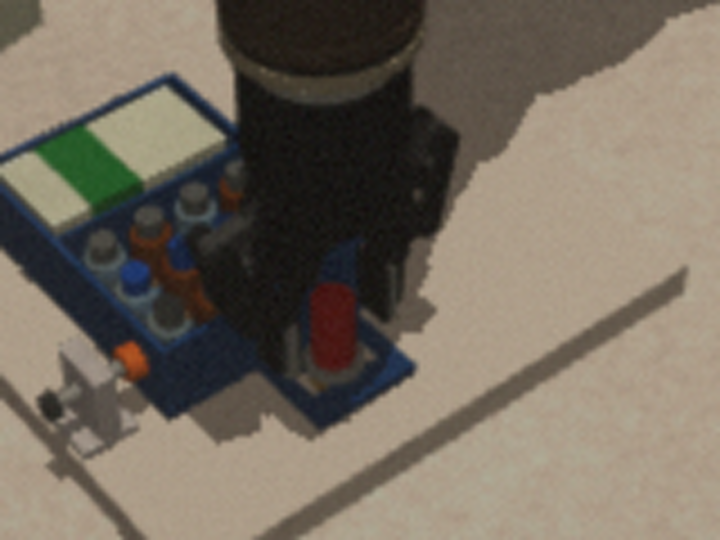

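The pin stands upright with its collar flush on the ear and the jaws open clear of it. Lifting straight up, then moving back for a final view.

```bash

python3 -m handwheel '[{"dx":0,"dy":0,"dz":1,"rx":0,"ry":0,"rz":0,"jaw":5},{"dx":0,"dy":0,"dz":2.5,"rx":0,"ry":0,"rz":0,"jaw":5},{"dx":0,"dy":0,"dz":3,"rx":0,"ry":0,"rz":0,"jaw":5},{"dx":0,"dy":0,"dz":3,"rx":0,"ry":0,"rz":0,"jaw":5},{"dx":0,"dy":0,"dz":3,"rx":0,"ry":0,"rz":0,"jaw":5}]'
python3 -m handwheel '[{"dx":-2,"dy":0,"dz":2,"rx":0,"ry":0,"rz":0,"jaw":5},{"dx":-3,"dy":0,"dz":1,"rx":0,"ry":0,"rz":0,"jaw":5},{"dx":-3,"dy":0,"dz":0,"rx":0,"ry":0,"rz":0,"jaw":5},{"dx":-3,"dy":0,"dz":0,"rx":0,"ry":0,"rz":0,"jaw":5},{"dx":-3,"dy":0,"dz":0,"rx":0,"ry":0,"rz":0,"jaw":5}]'
python3 -m handwheel '[{"dx":0,"dy":0,"dz":0,"rx":0,"ry":0,"rz":0,"jaw":5},{"dx":0,"dy":0,"dz":0,"rx":0,"ry":0,"rz":0,"jaw":5},{"dx":0,"dy":0,"dz":0,"rx":0,"ry":0,"rz":0,"jaw":5},{"dx":0,"dy":0,"dz":0,"rx":0,"ry":0,"rz":0,"jaw":5}]'
python3 - <<'E'
from st import *
look('scene','s14',['pin_knob','kit_tray','bottle','vial','carton','blue_bin']);look('top','t14',['pin_knob','kit_tray','swing_base','stop']);st()
im=cv2.imread('pics/s14.png')[150:310,200:420]; cv2.imwrite('pics/s14c.png',cv2.resize(im,None,fx=3.6,fy=3.6,interpolation=cv2.INTER_CUBIC))
E
```

```text
time_s: 22.13
tcp_pos: [0.643, 0.0444, 0.1661]
ee_rot: [-2.248, -2.195, -0.0]
wrist_force: [1.1, -0.2, -0.3]
finger_gap: 0.586
time_s: 22.55
tcp_pos: [0.502, 0.0444, 0.195]
ee_rot: [2.247, 2.194, 0.001]
wrist_force: [-0.3, -0.4, 0.1]
finger_gap: 0.585
time_s: 22.88
tcp_pos: [0.5044, 0.0444, 0.1945]
ee_rot: [2.248, 2.194, 0.002]
wrist_force: [0.4, 1.4, -0.0]
finger_gap: 0.583
pin_knob [(0.59, array([0.6401, 0.0469, 0.0216]), array([295., 252.])), (0.47, array([0.6447, 0.0465, 0.0495]), array([293., 244.])), (0.41, array([0.4768, 0.207 , 0.0326]), array([402., 253.]))]
kit_tray [(0.68, array([0.4828, 0.2815, 0.0068]), array([426., 283.]))]
bottle [(0.59, array([ 0.4609, -0.3471,  0.0026]), array([256., 150.]))]
vial [(0.93, array([0.3711, 0.1993, 0.0013]), array([427., 238.]))]
carton [(0.71, array([ 0.6274, -0.349 ,  0.0002]), array([206., 173.]))]
blue_bin [(0.61, array([ 0.6957,  0.3023, -0.0004]), array([362., 354.]))]
pin_knob [(0.55, array([0.5072, 0.3614, 0.0664]), array([176., 238.])), (0.39, array([0.48  , 0.2064, 0.034 ]), array([240., 247.]))]
kit_tray [(0.8, array([ 0.6158, -0.1629,  0.0188]), array([376., 189.]))]
swing_base [(0.92, array([ 0.6139, -0.1621,  0.0011]), array([375., 192.]))]
stop [(0.44, array([ 0.7208, -0.0027,  0.0233]), array([315., 155.]))]
23.4833 [0.5033 0.0444 0.194 ] rot [-2.248  -2.1945  0.    ] F [ 0.2011 -0.0239  0.0296] gap 0.5871879832741557
y ang -1.3786014239916389 z [-0.  0. -1.] q [ 0.1351  0.3148 -0.4138  1.8833  0.1511  0.9738 -0.3699]
```

View pics/s14c.png

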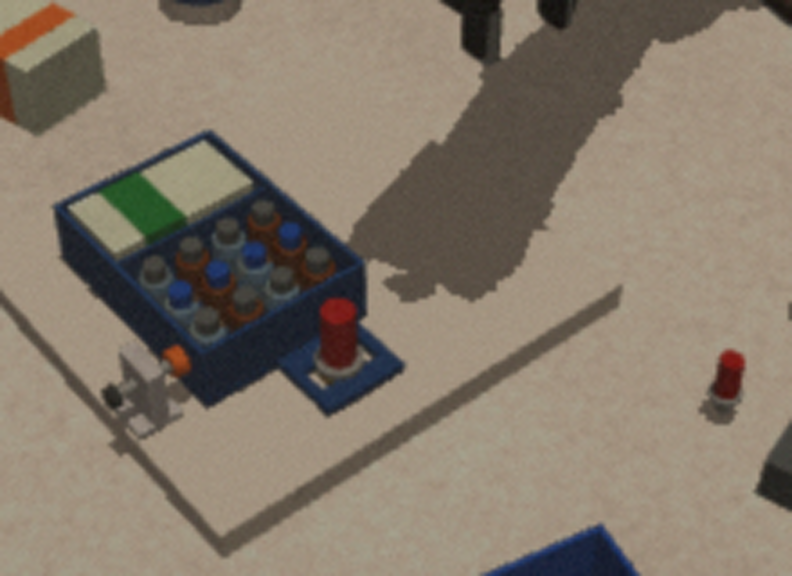

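View pics/t14.png

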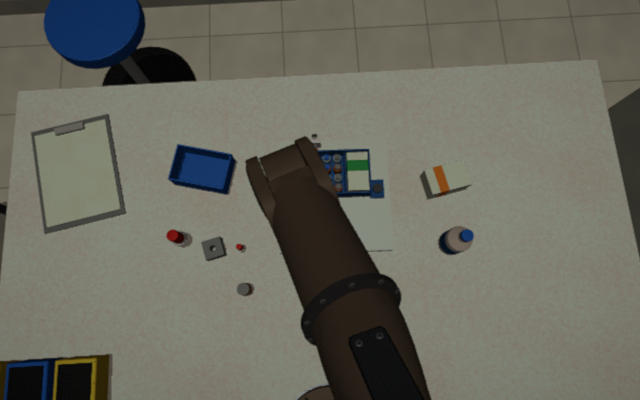

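The pin is upright with its collar flat on the ear, the tray is on its stop, and the bystanders are where they were. The arm is clear and at rest, so I'm handing in.

```bash
python3 -c "
from plant import *
print(sign_off())"
```

```text
the job is handed in; nothing more can be done
None
```

The tray is on its stop and the locking pin is in the deck hole; I handed the job in at about 23.5 s of the 72 s. The sign-off gives no verdict.

- **Tray:** I swung it round with closed fingers near the free end until the finger stopped moving and the force rose. I then pressed with a wrist force of about 10 N for just over a second.
- **Pin:** I took the middle-sized pin from the grey holder and aimed it at the brass ring seen through the slot. It went down with no noticeable force until the collar met the ear (2.8 N, TCP z 39.3 mm against the 39.6 mm expected).

**Last checks**
- **Pin fit:** the scene picture shows it upright with the collar flat on the ear. The knob was located at (0.645, 0.047, 0.050), about 2–3 mm from where I measured the hole, which is about the accuracy of the measurement.
- **Tray and arm:** the tray is against the orange pad, the gripper is open and clear, and the wrist force is near zero.
- **Bystanders:** all four are within about 5 mm of where they started, inside the measurement error.

**What disagreed**
- After the lift-off, the scene network's top-ranked knob guess was at z 0.022. I rejected it because its second guess and the picture both fit a seated pin.
- In that same view the tray label landed on the empty holder. The top camera could not see the pin behind the arm, but it did place the tray's pivot correctly.
- The first three move calls were refused because rows had fields missing. Nothing moved and no harm came of it.

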